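# Load the reader dock with hung sensor cartridges

## Robot

A 6-joint arm with a two-finger parallel gripper is mounted at the origin on a cart in front of the work surface, level with it; the furniture and walls round the work are solid. World frame = base frame: x ahead of the robot, y to its left, z up, the work surface at z = 0. Lengths are in m, angles in rad, forces in N, time in s.
With the tool pointing down it reaches from about 0.35 to 0.975 m from the base axis. Payload 4.9 kg.
Tool frame: the origin (TCP) lies at the very end of the fingers, on their centre line; the grasp point (between the pads) lies manip.grip_point_offset behind it (manip.grip_point_offset is the distance from the TCP to the grasp point, in m); z points along the fingers, y is the line along which they close (so a half turn about z gives the same grasp; the last joint's range is limited). The gripper opens to 85 mm and grips with 20 to 120 N. Pads are 22 mm wide; open, the fingers measure 114 mm over their backs; the gripper's body (76 mm by 85 mm) begins 54 mm behind the grasp point. The pads swing forward as they close: fully open they stand 13 mm farther back than shut.
Start: joints at [-1.364, 0.053, 1.613, -0, 1.476, -0.119], TCP at [0.2, -0.592, 0.231] pointing down, gripper open.
Joint ranges: [-3.01, 3.01], [-1.01, 2.22], [0.06, 2.58], [-1.02, 4.17], [0.09, 2.62], [-3.14, 3.14]. Speed limits (rad/s): [2.57, 2.57, 3.14, 3.14, 3.14, 3.14].

## Interface

Orientations are given as a unit quaternion [w, x, y, z].
In Python, from plant import manip gives the robot as it stands.
- The arm moves only by the shell command python3 -m crank 'ROWS' [OPENING]. ROWS is JSON, a list of rows, each an object of numbers: "x", "y", "z": the shift along the tool's x, y, z in cm; "turn": the turn about the tool's z in rad. In form: [{"x": .., "y": .., "z": .., "turn": ..}, ...]. A call has 1 to 5 rows; each row shifts and turns the commanded pose from where the row before left it, along the tool's axes as they then stand; what a row does not reach is not made up. A row lasts 1/10 s, in which the tool goes at most 50 mm and 8.59 degrees, less where a joint would pass 70% of its speed; a pose out of reach is approached as far as the arm can. A call with a gripper value outside its range is refused whole. OPENING is the opening in per cent of the stroke, from 0 (shut) to 100 (fully open), set as the call begins (- or left out, the last holds). The fingers move at their own pace and stop on an object; the grip force is fixed at half the most. Time passes only in rows, so rows that do not move let the fingers close. It gives the time, the measured TCP pose, the force, the opening and the grip force at its end, in the units of the state.
- manip.state(): the state, without advancing time (a new reading comes with each control period).
- manip.grab_frame(name): name is "scene" or "top" or "wrist"; returns (picture, depth): 400x640x3 uint8, red, green, blue; 400x640 float32, m along the optical axis (not along the pixel's ray), 0 where there is no reading.
- manip.camera_model(name): a dict with "mtx" (3x3 intrinsics, pixels), "world_to_cam" (4x4, takes a point from world to camera coordinates). Camera axes: x right, y down, z forward; pixel columns grow to the right and rows downward; lengths in m; the calibration is good to about 2 mm. A picture is of the moment at which its call begins: read the wrist's pose just before it. camera_model takes no time and is no camera call; for the wrist camera it gives the pose at the moment of the call.
- manip.job_done(): hands the job in; it is judged then, once.
The state is a dict: "time": time; "joint_pos": joint angles; "joint_vel": joint speeds; "joint_efforts": joint torques, N m; "tool_pos": TCP position; "tool_rot": TCP orientation; "contact_force": force on the tool from outside, world axes, zero at the start; "ft_torque": the same for the moment, N m; "gripper_width": opening from 0.0 (shut) to 1.0 (fully open); "grasp_force": force on a finger pad.
Only numpy, scipy, OpenCV 4.12 (cv2) and the standard library are available. Lean on these libraries where they do the work, as an engineer would, in place of code of your own. Each camera call takes 0.05 s, during which the arm holds its last target. There are 200 camera calls.

## Task

Get the reader dock ready for a run: first swing its clamp lever fully open, then unhook every sensor cartridge from the peg rail (lift each over its peg's upturned tip as you slide it off) and stand each fully home in a slot of its own, and pick the reference cell out of the tray and set it fully home in the round well. With everything seated, swing the clamp lever fully shut. Never let a cartridge down onto the bench, and leave the other things in the tray.

Things in the scene. Friction and masses are not known exactly. Their poses are not given: they have to be found in the camera images.
- cartridge_a: White flat sensor cartridge, one of 2 or 3 alike (others absent): 8 mm thick (x), 28 wide (y), 89 tall (z), origin at its underside's centre. Solid up to z 55; above that a frame with a window 16 wide, z 55 to 81, under an 8 mm top bar. Starts hung by that bar on a peg that runs through the window along x. Grip across y at about z 62. 30 to 55 g. Either face may point forward in a slot.
- cartridge_b: White flat sensor cartridge, one of 2 or 3 alike (others absent): 8 mm thick (x), 28 wide (y), 89 tall (z), origin at its underside's centre. Solid up to z 55; above that a frame with a window 16 wide, z 55 to 81, under an 8 mm top bar. Starts hung by that bar on a peg that runs through the window along x. Grip across y at about z 62. 30 to 55 g. Either face may point forward in a slot.
- cartridge_c: White flat sensor cartridge, one of 2 or 3 alike (others absent): 8 mm thick (x), 28 wide (y), 89 tall (z), origin at its underside's centre. Solid up to z 55; above that a frame with a window 16 wide, z 55 to 81, under an 8 mm top bar. Starts hung by that bar on a peg that runs through the window along x. Grip across y at about z 62. 30 to 55 g. Either face may point forward in a slot.
- cartridge_d: White flat sensor cartridge, one of 2 or 3 alike (others absent): 8 mm thick (x), 28 wide (y), 89 tall (z), origin at its underside's centre. Solid up to z 55; above that a frame with a window 16 wide, z 55 to 81, under an 8 mm top bar. Starts hung by that bar on a peg that runs through the window along x. Grip across y at about z 62. 30 to 55 g. Either face may point forward in a slot.
- peg_rail: Fixed stand: level aluminium bar (266 mm long, top 151 mm up) on two posts, with four steel pegs pointing to its -x. Origin: on the bench, below the bar's front face; y along the bar, z up. Base plate: x 0 to 70 mm, 10 thick. To unhook a cartridge raise it 11 to 20 mm (15 is best), then draw it along the rail's -x past the peg's tip.
- peg0 (a point): Point on peg 0's axis (0 at the rail's +y end), 32 mm in front of the bar. Pegs 75 mm apart, 5 mm thick, axis 140 mm up, level for 55 mm, then the tip turns up at 45 degrees, ending at rail x = -65 mm, its top 12.5 mm above the axis. Cartridges hang within 6 mm of such points; one or two pegs are empty.
- peg1 (a point): Point on peg 1's axis (0 at the rail's +y end), 32 mm in front of the bar. Pegs 75 mm apart, 5 mm thick, axis 140 mm up, level for 55 mm, then the tip turns up at 45 degrees, ending at rail x = -65 mm, its top 12.5 mm above the axis. Cartridges hang within 6 mm of such points; one or two pegs are empty.
- peg2 (a point): Point on peg 2's axis (0 at the rail's +y end), 32 mm in front of the bar. Pegs 75 mm apart, 5 mm thick, axis 140 mm up, level for 55 mm, then the tip turns up at 45 degrees, ending at rail x = -65 mm, its top 12.5 mm above the axis. Cartridges hang within 6 mm of such points; one or two pegs are empty.
- peg3 (a point): Point on peg 3's axis (0 at the rail's +y end), 32 mm in front of the bar. Pegs 75 mm apart, 5 mm thick, axis 140 mm up, level for 55 mm, then the tip turns up at 45 degrees, ending at rail x = -65 mm, its top 12.5 mm above the axis. Cartridges hang within 6 mm of such points; one or two pegs are empty.
- dock: Fixed grey reader dock, a block 190 mm (x) by 90 mm (y) by 44 mm high, origin at the centre of its underside. Its top has three slots in a row along x, 36 mm apart, and behind them (+x) a round well; the clamp lever is on its left (+y) side. Around the base a 3 mm white rim.
- slot0 (a point): Floor centre of slot 0 of the dock (0 is nearest the robot). Rectangular, about 10.5 mm along the dock's x by 30.5 mm along its y, 22 mm deep, with a small chamfer; any cartridge may go in any slot. Fully home, a cartridge's origin is at this point.
- slot1 (a point): Floor centre of slot 1 of the dock (0 is nearest the robot). Rectangular, about 10.5 mm along the dock's x by 30.5 mm along its y, 22 mm deep, with a small chamfer; any cartridge may go in any slot. Fully home, a cartridge's origin is at this point.
- slot2 (a point): Floor centre of slot 2 of the dock (0 is nearest the robot). Rectangular, about 10.5 mm along the dock's x by 30.5 mm along its y, 22 mm deep, with a small chamfer; any cartridge may go in any slot. Fully home, a cartridge's origin is at this point.
- well (a point): Floor centre of the dock's round well, about 32.5 mm in diameter and 14 mm deep. Fully home, the reference cell's origin is at this point.
- clamp_lever (a joint): Clamp lever of the dock: 0 rad shut (lying level, pointing to the dock's -x, towards the robot), grows as its free end swings up and over to the back; vertical at 1.57, stop at 1.8. Fully open: beyond 1.4; fully shut: below 0.12. Starts at 0 to 0.25, has slight friction (0.07 N m) and stays where it is left.
- lever_grip (a point): Middle of the free part of the lever's handle: an aluminium round bar, 10 mm in diameter, parallel to the dock's y axis, sticking out to the left of the steel lever rod; 40 mm of it is clear of the rod, 20 mm either side of this point. 110 mm from the hinge axis. It turns in the fingers as the lever swings.
- lever_hinge (a point): Point on the lever's hinge axis (parallel to the dock's y axis, 50 mm above the bench), level with the grip in y; the grip moves round this point on a 110 mm circle in the dock's xz plane.
- reference_cell: Reference cell: aluminium disc, 30 mm in diameter and 18 mm high, with a round knob on top, 14 mm in diameter (17 mm for the top 5 mm), up to 46 mm. Origin: centre of its underside, z up. It stands in the tray among other small things; it is the only one with a wide flat disc foot. Lift it by the knob, 38 mm above its origin. About 40 to 85 g.
- tray: Fixed shallow white tray, 170 mm (x) by 150 mm (y), walls 18 mm high and 4 mm thick, floor 4 mm thick; origin at the centre of its underside.
- brass_weight_large: Brass weight with a knob in the tray, 20 mm in diameter, 35 mm high, origin at the centre of its underside; to stay in the tray.
- brass_weight_small: Smaller brass weight with a knob in the tray, 17 mm in diameter, 30 mm high, origin at the centre of its underside; to stay in the tray.
- sample_vial: Glass vial with a screw cap in the tray, 21 mm in diameter, 45 mm high, origin at the centre of its underside; to stay in the tray.
Mind the look-alikes: they are no part of the job. What is shaped like the reference_cell but purple or turquoise is not meant.

How it is judged:
By the outcome, as a careful person would: the job done as asked, in the order asked, and still so for the second after the job is handed in, with the robot touching nothing.
Of cartridge_a, cartridge_b, cartridge_c, cartridge_d only 2 to 3 are there at a start; the rules pass over those that are not, and their reading is None.
At some moment in a run one of reference_cell may be knocked a few centimetres aside while the robot is not near it.
It also fails if it takes over 210 s, if anything falls off the work surface, if the arm or the gripper's body presses on something with over 40 N, if the wrist force passes 120 N, or if a joint passes its speed limit or range.

## Working session

There is one attempt and no reset: what is moved stays moved. The work goes in short steps, Python scripts to look and compute and a shell command to move; the robot and the scene stay as the last step left them, time stands still between calls to the robot, and variables do not carry over. Pictures are saved under pics/ and viewed, at most 14 in all, crops included, and the job is handed in when it is done.

```bash
ls; mkdir -p pics
cat > h.py <<'E'
import numpy as np, cv2
from plant import manip
def grab(n,save=None):
    m=manip.camera_model(n); im,d=manip.grab_frame(n)
    if save: cv2.imwrite(f'pics/{save}.png',im[...,::-1])
    K=np.array(m['mtx']); T=np.linalg.inv(np.array(m['world_to_cam']))
    v,u=np.mgrid[:400,:640]
    P=np.stack([(u-K[0,2])/K[0,0]*d,(v-K[1,2])/K[1,1]*d,d],-1)@T[:3,:3].T+T[:3,3]
    P[d==0]=np.nan
    return im,P,m
def st():
    s=manip.state(); print({k:np.round(s[k],4).tolist() for k in ('time','tool_pos','tool_rot','contact_force','gripper_width','grasp_force','joint_pos')}); return s
E
python3 - <<'E'
from h import *
st(); print(manip.grip_point_offset)
for n in('scene','top'):
    im,P,m=grab(n,n+'1'); np.savez(n+'1',im=im,P=P)
    print(n,np.round(np.linalg.inv(m['world_to_cam'])[:3,3],2))
E
```

```text
pics
{'time': 0.0, 'tool_pos': [0.1999, -0.5915, 0.23], 'tool_rot': [-0.001, 0.9868, 0.1622, -0.0001], 'contact_force': [-0.4989, 0.4538, 0.423], 'gripper_width': 0.9988, 'grasp_force': 0.0, 'joint_pos': [-1.364, 0.0534, 1.6143, -0.0, 1.476, -0.119]}
0.0187
scene [-0.15  1.04  0.89]
top [0.44 0.07 1.1 ]
```

View pics/top1.png

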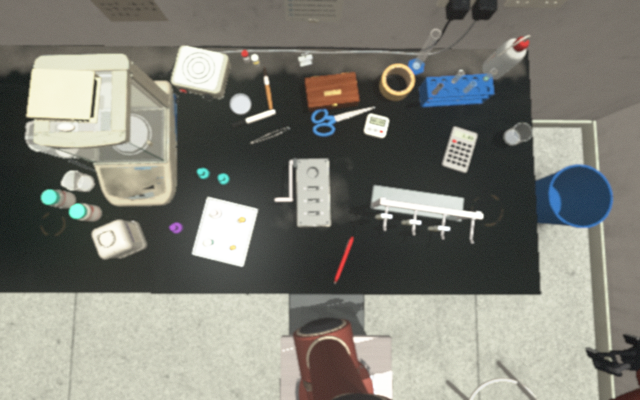

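View pics/scene1.png

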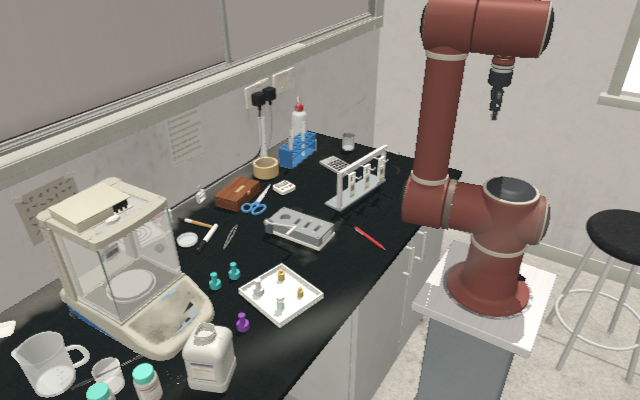

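Top view: dock at (312,192) with lever handle at (283,199), rail from (375,195) to (480,215) with three cartridges near (386,215), (415,222), (444,228) and an empty peg at (474,235), tray at (225,232). Next I'll take enlarged crops and measure.

Run:
```python
from h import *
z=np.load('top1.npz'); im,P=z['im'],z['P']
c=im[150:275,185:315]; d=im[150:275,365:495]
o=np.hstack([cv2.resize(c,(395,380),interpolation=cv2.INTER_CUBIC),cv2.resize(d,(395,380),interpolation=cv2.INTER_CUBIC)])
cv2.imwrite('pics/crop1.png',o[...,::-1])
def rect(mask,name):
    p=P[mask][:,:2].astype(np.float32); r=cv2.minAreaRect(p); print(name,len(p),np.round(r[0],4),np.round(r[1],4),round(r[2],2),np.round(np.median(P[mask],0),3))
v,u=np.mgrid[:400,:640]
def box(a,b,c,d): return (u>=a)&(u<b)&(v>=c)&(v<d)
Z=P[...,2]
rect(box(290,335,150,235)&(Z>.036)&(Z<.05),'dock')
rect(box(365,490,180,225)&(Z>.143)&(Z<.16),'railbar')
rect(box(185,262,190,275)&(Z>.012)&(Z<.022),'tray')
rect(box(268,300,185,205)&(Z>.035),'handle')
for a in range(272,302,2): print(a,[int(x*1000) if x==x else -1 for x in np.nanmax(Z[150:215,a:a+2],1)[::2]])
m=box(185,262,190,275)&(Z>.025); n,l,s,cc=cv2.connectedComponentsWithStats(m.astype(np.uint8))
for i in range(1,n): print(s[i],np.round(np.median(P[l==i],0),3),Z[l==i].max())
```

```text
dock 1884 [0.5665 0.0719] [0.1931 0.0981] 1.8 [0.562 0.068 0.044]
railbar 694 [ 0.4897 -0.233 ] [0.2655 0.0641] 82.06 [ 0.508 -0.219  0.15 ]
tray 401 [0.4518 0.3231] [0.1504 0.1698] 76.74 [0.46  0.338 0.017]
handle 126 [0.5564 0.1409] [0.0549 0.0657] 0.65 [0.543 0.132 0.072]
272 [1, 0, 1, -1, 1, -1, -1, 4, 2, 0, 2, 0, 0, 0, 0, -1, 2, 0, 1, 0, 1, 3, 0, 2, 0, -1, 0, -1, -1, 0, -1, -1, 0]
274 [0, 1, 0, 0, 0, 1, 0, 0, 3, 0, 1, 1, 1, -1, 0, 0, 0, 0, 0, 0, 0, 4, 2, 0, 73, 77, 0, 2, 1, 0, -2, 2, 0]
276 [0, 0, 2, 0, 2, 1, 3, 1, 0, 0, 1, 0, 0, 2, 0, 0, 0, 0, -1, -1, 4, 1, 2, 0, 74, 74, 0, 2, 3, 0, 0, 0, 0]
278 [2, 1, -1, 0, -1, 0, -3, 0, -1, 0, 0, 0, 0, -1, 2, 3, 3, 2, 0, 2, 2, 1, 0, 2, 75, 74, 2, 1, -1, 0, -2, 2, 1]
280 [3, 1, 0, 0, -1, 0, 0, -1, -1, 0, 0, 1, -2, 2, 0, 1, 0, 2, -1, -1, 0, 0, -1, 1, 78, 77, 0, 0, 0, 0, 0, 0, 2]
282 [0, 0, 1, 0, 3, -1, 3, 2, -1, 1, -2, 0, 0, 0, 2, 2, 1, 0, -1, 0, 0, 2, 0, 2, 75, 76, 2, 0, 0, 1, 1, 1, 0]
284 [4, 2, 0, 0, 0, 0, 1, 0, 3, 2, -1, 1, -2, 0, 0, 5, 1, -1, 0, 4, 5, 0, 2, -2, 77, 76, 0, -1, 1, 1, 2, 1, 0]
286 [0, 2, -2, 0, 0, 0, 1, -2, 2, 0, 0, 0, 2, 1,
[... 525 characters left out ...]
6 [0, 3, 0, 1, 50, 49, 55, 54, 55, 45, 43, 12, 12, 10, 13, 11, 11, 10, 13, 11, 14, 13, 10, 10, 10, 1, 1, 1, 2, 0, 1, 2, 0]
298 [0, 1, 3, 0, 3, 46, 43, 47, 44, 44, 46, 44, 47, 44, 46, 44, 42, 46, 45, 40, 45, 43, 45, 45, 47, 42, 46, 46, 44, 45, 46, 45, 49]
300 [-1, 1, 3, 0, 3, 43, 46, 46, 44, 43, 43, 44, 44, 45, 47, 46, 45, 45, 43, 45, 43, 44, 46, 46, 44, 46, 44, 46, 42, 46, 46, 44, 43]
[211 208   7   7  36] [0.505 0.348 0.049] 0.05317514907496834
[220 212   1   1   1] [0.506 0.337 0.025] 0.025365163383049838
[238 216   7   7  37] [0.486 0.273 0.028] 0.039852013436992406
[204 239  10   7  58] [0.42  0.361 0.047] 0.052236706857373916
[231 245   4   6  15] [0.406 0.297 0.031] 0.03562627264887608
```

View pics/crop1.png

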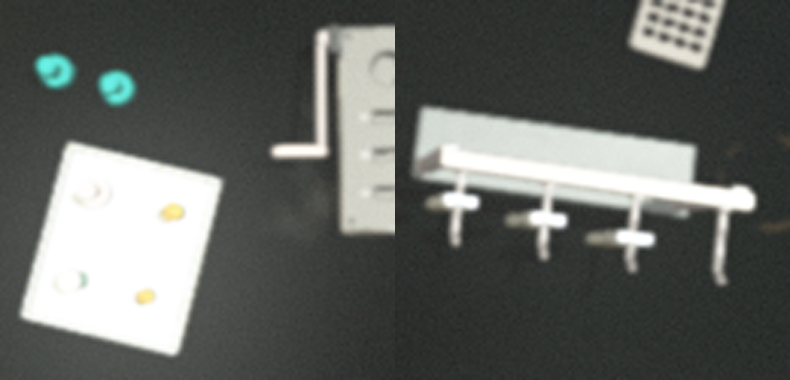

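Crop: the reference cell (disc foot) is top left in the tray, the lever handle runs along y and is slightly raised, and the rail is yawed about -8°. I'll move over the rail for a wrist look.

```bash
cat >> h.py <<'E'
from scipy.spatial.transform import Rotation as R
def plan(pos,yaw,half=True):
    """tool-down target: TCP pos (m), tool-x yaw (rad); prints turn, then shift in cm after the turn"""
    s=manip.state(); w,x,y,z=s['tool_rot']; M=R.from_quat([x,y,z,w]).as_matrix()
    cy=np.arctan2(M[1,0],M[0,0]); t=-(yaw-cy); 
    if half: t=(t+np.pi/2)%np.pi-np.pi/2
    M2=M@R.from_euler('z',t).as_matrix()
    print('yaw %.3f turn %.3f shift cm'%(cy,t),np.round(M2.T@(np.array(pos)-s['tool_pos'])*100,2),'tilt',np.round(M[2,2],4),'t',round(s['time'],2))
E
python3 -c "
from h import *
plan([.38,-.24,.34],-.14)"
```

```text
yaw 0.326 turn 0.466 shift cm [ 12.92 -37.34 -10.92] tilt -1.0 t 0.1
```

```bash
python3 -m crank '[{"z":-4,"turn":0.14},{"z":-4,"turn":0.14},{"z":-3,"turn":0.14},{"turn":0.046,"x":1,"y":-3.8},{"x":1.5,"y":-4.5}]' && python3 -m crank '[{"x":1.5,"y":-4.5},{"x":1.5,"y":-4.5},{"x":1.5,"y":-4.5},{"x":1.5,"y":-4.5},{"x":1.5,"y":-4.5}]' && python3 -m crank '[{"x":1.5,"y":-4.5},{"x":1.5,"y":-2},{},{}]'
python3 - <<'E'
from h import *
st(); im,P,m=grab('wrist','w1'); np.savez('w1',im=im,P=P)
print(np.round(np.linalg.inv(m['world_to_cam']),3))
E
```

```text
{'time': 0.1, 'tool_pos': [0.1999, -0.5916, 0.2302], 'tool_rot': [-0.0009, 0.9868, 0.1622, -0.0], 'contact_force': [-0.3477, 0.0483, -0.0109], 'gripper_width': 0.9993, 'grasp_force': 0.0, 'joint_pos': [-1.364, 0.0533, 1.6142, 0.0, 1.476, -0.119]}
[[ 0.319 -0.902 -0.291  0.274]
 [-0.948 -0.305 -0.095 -0.567]
 [-0.003  0.307 -0.952  0.373]
 [ 0.     0.     0.     1.   ]]schema error: expected keys x, y, z, turn
```

View pics/w1.png

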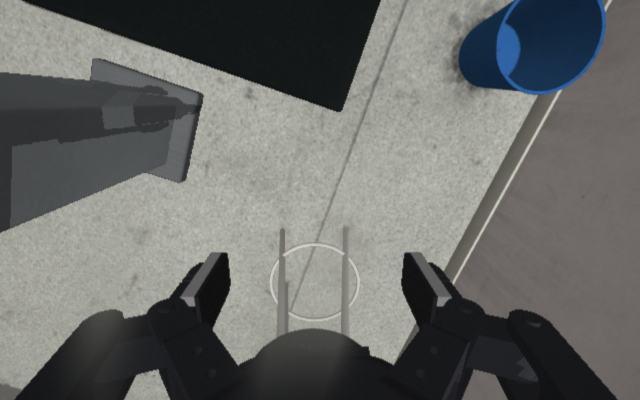

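The rows need all four keys, so nothing moved (the picture shows only the floor and bench edge). Resending.

```bash
python3 -m crank '[{"x":0,"y":0,"z":-4,"turn":0.14},{"x":0,"y":0,"z":-4,"turn":0.14},{"x":0,"y":0,"z":-3,"turn":0.14},{"x":1,"y":-3.8,"z":0,"turn":0.046},{"x":1.5,"y":-4.5,"z":0,"turn":0}]' && python3 -m crank '[{"x":1.5,"y":-4.5,"z":0,"turn":0},{"x":1.5,"y":-4.5,"z":0,"turn":0},{"x":1.5,"y":-4.5,"z":0,"turn":0},{"x":1.5,"y":-4.5,"z":0,"turn":0},{"x":1.5,"y":-4.5,"z":0,"turn":0}]' && python3 -m crank '[{"x":1.5,"y":-4.5,"z":0,"turn":0},{"x":1.5,"y":-2,"z":0,"turn":0},{"x":0,"y":0,"z":0,"turn":0},{"x":0,"y":0,"z":0,"turn":0}]'
python3 - <<'E'
from h import *
im,P,m=grab('wrist','w2'); np.savez('w2',im=im,P=P)
E
```

```text
time: 0.65
tool_pos: [0.2343, -0.513, 0.3423]
tool_rot: [0.001, 0.997, -0.072, 0.0]
contact_force: [0.3, -0.1, 0.2]
gripper_width: 1.004
grasp_force: 0.0
time: 1.15
tool_pos: [0.3407, -0.2986, 0.341]
tool_rot: [-0.0, 0.998, -0.07, 0.0]
contact_force: [0.2, -1.0, 1.0]
gripper_width: 1.001
grasp_force: 0.0
time: 1.55
tool_pos: [0.3792, -0.24, 0.341]
tool_rot: [0.0, 0.998, -0.069, -0.0]
contact_force: [-1.2, 0.1, -0.7]
gripper_width: 1.001
grasp_force: 0.0
```

View pics/w2.png

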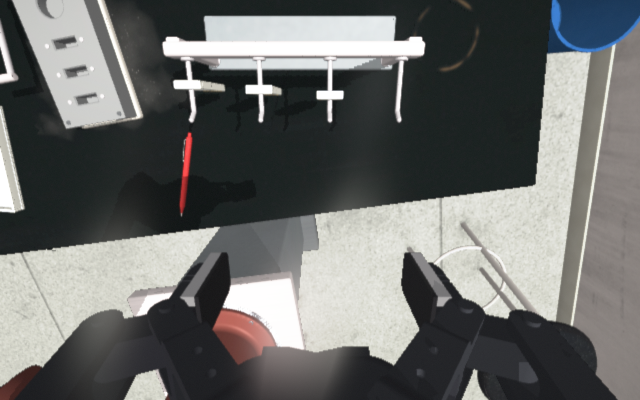

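Wrist view: bar row ~47, cartridge top bars at (190,85), (262,89), (330,95), fourth peg empty, dock at upper left. Measuring both cartridges and dock from this cloud.

Run:
```python
from h import *
z=np.load('w2.npz'); im,P=z['im'],z['P']; Z=P[...,2]
v,u=np.mgrid[:400,:640]
def box(a,b,c,d): return (u>=a)&(u<b)&(v>=c)&(v<d)
def rect(mask,name):
    p=P[mask][:,:2].astype(np.float32); r=cv2.minAreaRect(p); print(name,len(p),'c',np.round(r[0],4),np.round(r[1],4),round(r[2],2),'mean',np.round(P[mask].mean(0),4))
# bar front edge line
m=box(165,425,30,62)&(abs(Z-.151)<.007); rect(m,'bar')
e=[]
for a in range(170,420,3):
    if any(abs(a-c)<9 for c in(188,260,330,401)): continue
    r=np.where(m[:,a])[0]
    if len(r): e.append(P[r.max(),a][:2])
e=np.array(e); k=np.polyfit(e[:,1],e[:,0],1); print('front edge x=',k,'yaw',-np.arctan(k[0]), 'ymin/max',e[:,1].min(),e[:,1].max())
for n,b in dict(c0=(170,208,75,95),c1=(243,282,79,101),c2=(314,348,86,105)).items():
    rect(box(*b)&(Z>.143)&(Z<.158),n)
# pegs ends
d=box(0,160,0,135)&(Z>.038)&(Z<.05); rect(d,'dockpart')
t=np.load('top1.npz');
```

```text
bar 4269 c [ 0.5095 -0.236 ] [0.2636 0.0224] 82.02 mean [ 0.5089 -0.2357  0.1504]
front edge x= [0.13907189 0.53552762] yaw -0.138185556683012 ymin/max -0.363011408071139 -0.10835518000424313
c0 267 c [ 0.492  -0.1202] [0.0274 0.0165] 63.84 mean [ 0.4915 -0.1205  0.1499]
c1 229 c [ 0.4775 -0.1938] [0.0273 0.0169] 64.17 mean [ 0.4768 -0.1933  0.1501]
c2 220 c [ 0.4611 -0.2659] [0.0157 0.0272] 8.81 mean [ 0.4606 -0.266   0.15  ]
dockpart 7884 c [0.5512 0.0686] [0.1625 0.0924] 1.78 mean [0.5504 0.0677 0.0443]
```

```bash
python3 -c "
from h import *
plan([.60,.09,.34],.03)"
```

```text
yaw -0.140 turn -0.170 shift cm [ 23.09 -32.38   0.09] tilt -1.0 t 1.6
```

```bash
python3 -m crank '[{"x":0,"y":0,"z":0,"turn":-0.085},{"x":0,"y":0,"z":0,"turn":-0.085},{"x":2.9,"y":-4,"z":0,"turn":0},{"x":2.9,"y":-4,"z":0,"turn":0},{"x":2.9,"y":-4,"z":0,"turn":0}]' && python3 -m crank '[{"x":2.9,"y":-4,"z":0,"turn":0},{"x":2.9,"y":-4,"z":0,"turn":0},{"x":2.9,"y":-4,"z":0,"turn":0},{"x":2.9,"y":-4,"z":0,"turn":0},{"x":2.9,"y":-4.4,"z":0,"turn":0}]' && python3 -m crank '[{"x":0,"y":0,"z":0,"turn":0},{"x":0,"y":0,"z":0,"turn":0},{"x":0,"y":0,"z":0,"turn":0}]'
python3 - <<'E'
from h import *
im,P,m=grab('wrist','w3'); np.savez('w3',im=im,P=P)
E
```

```text
time: 2.1
tool_pos: [0.4629, -0.1181, 0.3412]
tool_rot: [0.0, 1.0, 0.013, 0.0]
contact_force: [1.5, -0.4, 1.0]
gripper_width: 1.001
grasp_force: 0.0
time: 2.6
tool_pos: [0.6013, 0.0881, 0.3408]
tool_rot: [0.0, 1.0, 0.014, -0.0]
contact_force: [1.7, 0.2, 0.2]
gripper_width: 1.001
grasp_force: 0.0
time: 2.9
tool_pos: [0.6, 0.0865, 0.3412]
tool_rot: [0.0, 1.0, 0.014, -0.0]
contact_force: [0.3, -0.2, 0.2]
gripper_width: 1.002
grasp_force: 0.0
```

View pics/w3.png

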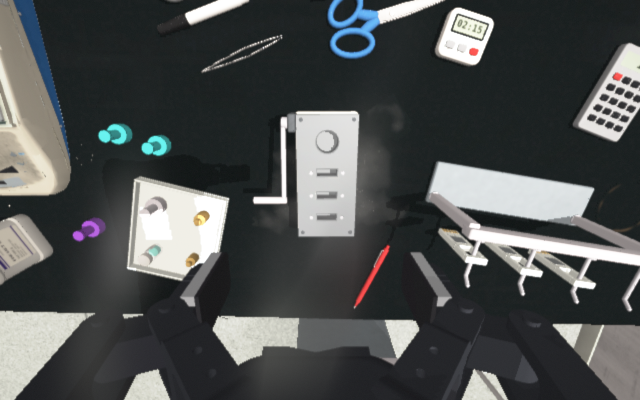

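View: slots at (327,217), (327,195), (327,172), well (327,141), lever handle (253–284, 200), reference cell (153,206).

Run:
```python
from h import *
z=np.load('w3.npz'); im,P=z['im'],z['P']; Z=P[...,2]
m=manip.camera_model('wrist');K=np.array(m['mtx']);T=np.linalg.inv(m['world_to_cam'])
def ray(u,v,h):
    d=T[:3,:3]@np.linalg.inv(K)@[u,v,1]; return T[:3,3]+d*(h-T[2,3])/d[2]
v,u=np.mgrid[:400,:640]
def box(a,b,c,d): return (u>=a)&(u<b)&(v>=c)&(v<d)
M=box(294,360,108,240)&(abs(Z-.044)<.005)
r=cv2.minAreaRect(P[M][:,:2].astype(np.float32)); print('dock',r)
# edges via row/col extents
yl=[];yr=[]
for row in range(140,232,2):
    c=np.where(M[row])[0]; yl.append(ray(c.min()-.5,row,.044)[:2]); yr.append(ray(c.max()+.5,row,.044)[:2])
for e in(yl,yr):
    e=np.array(e);k=np.polyfit(e[:,0],e[:,1],1);print('edge yaw',np.arctan(k[0]),'y at .56',np.polyval(k,.56))
print('x ext',ray(327,np.where(M[:,322])[0].max()+.5,.044),ray(327,np.where(M[:,322])[0].min()-.5,.044))
g=cv2.cvtColor(im,cv2.COLOR_RGB2GRAY)
for n,b in dict(s0=(312,342,209,226),s1=(312,342,187,203),s2=(312,342,165,180),well=(312,342,126,156)).items():
    a=g[b[2]:b[3],b[0]:b[1]]; 
    t,q=cv2.threshold(cv2.resize(a,None,fx=4,fy=4,interpolation=cv2.INTER_CUBIC),0,255,cv2.THRESH_OTSU+cv2.THRESH_BINARY_INV)
    # use depth: below top
    D=box(*b)&(Z<.038)
    print(n,'depth-c',np.round(P[D].mean(0),4),'pix',u[D].mean(),v[D].mean(),'ray',np.round(ray(u[D].mean(),v[D].mean(),.044),4),D.sum(), 'ext',u[D].min(),u[D].max(),v[D].min(),v[D].max())
H=box(245,283,190,210)&(Z>.05); print('handle',H.sum(),P[H].mean(0),P[H].min(0),P[H].max(0), np.percentile(Z[H],95))
hr=box(280,296,110,215)&(Z>.045); 
for row in range(112,212,6):
    q=hr[row]; 
    if q.any(): print(row,np.round(P[row][q].mean(0),4),q.sum())
C=box(135,170,190,230)&(Z>.03);print('cell knob',C.sum(),P[C].mean(0),np.percentile(Z[C],95)); 
C=C&(Z>.042);p=P[C][:,:2];print((p.max(0)+p.min(0))/2,np.ptp(p,0))
```

```text
dock ((0.5665380954742432, 0.06958705186843872), (0.19132381677627563, 0.09166356921195984), 2.0743796825408936)
edge yaw 0.025796430424988692 y at .56 0.11423842717015331
edge yaw 0.029501301208682516 y at .56 0.024053167080883116
x ext [0.47074937 0.06480322 0.044     ] [0.66094876 0.07213742 0.044     ]
s0 depth-c [0.4985 0.0667 0.0284] pix 326.1458333333333 216.01041666666666 ray [0.5045 0.0675 0.044 ] 96 ext 317 337 214 218
s1 depth-c [0.5352 0.0681 0.0262] pix 326.1287128712871 194.17821782178217 ray [0.5407 0.0689 0.044 ] 101 ext 317 335 192 197
s2 depth-c [0.5723 0.0688 0.0252] pix 326.59504132231405 171.48760330578511 ray [0.5766 0.0695 0.044 ] 121 ext 317 338 169 174
well depth-c [0.6204 0.0706 0.03  ] pix 326.67385444743934 140.99730458221023 ray [0.6222 0.0711 0.044 ] 371 ext 316 339 131 153
handle 183 [0.540779   0.15328737 0.07581183] [0.53608297 0.1334334  0.07142311] [0.55391319 0.17581783 0.07808098] 0.07773231292833166
118 [0.6538 0.1267 0.0543] 15
124 [0.6457 0.1267 0.0551] 15
130 [0.6374 0.1264 0.0545] 13
136 [0.6291 0.1336 0.0566] 5
142 [0.621  0.1335 0.0586] 5
148 [0.6126 0.1331 0.0596] 4
154 [0.6044 0.1333 0.0616] 5
160 [0.5961 0.1332 0.063 ] 5
166 [0.5879 0.133  0.0653] 5
172 [0.5793 0.133  0.0663] 5
178 [0.5709 0.1328 0.0679] 5
184 [0.5627 0.1319 0.0704] 4
190 [0.5541 0.1318 0.0717] 4
196 [0.5454 0.131  0.073 ] 5
202 [0.5373 0.1322 0.0761] 7
cell knob 149 [0.50563588 0.34913453 0.04559873] 0.051420011167202816
[0.50425815 0.3511316 ] [0.01641151 0.01576327]
```

```bash
python3 -m crank '[{"x":0,"y":0,"z":0,"turn":-0.145},{"x":0,"y":0,"z":0,"turn":-0.145},{"x":0,"y":0,"z":0,"turn":-0.145},{"x":0,"y":0,"z":0,"turn":-0.145},{"x":0,"y":0,"z":0,"turn":-0.145}]' 50 >/dev/null && python3 -m crank '[{"x":0,"y":0,"z":0,"turn":-0.145},{"x":0,"y":0,"z":0,"turn":-0.145},{"x":0,"y":0,"z":0,"turn":-0.145},{"x":0,"y":0,"z":0,"turn":-0.145},{"x":0,"y":0,"z":0,"turn":-0.145}]' > /dev/null && python3 -m crank '[{"x":0,"y":0,"z":0,"turn":-0.122},{"x":0,"y":0,"z":0,"turn":0},{"x":0,"y":0,"z":0,"turn":0}]'
python3 -c "
from h import *
plan([.5395,.157,.053],1.601)"
```

```text
time: 4.25
tool_pos: [0.5998, 0.0871, 0.3418]
tool_rot: [0.0, 0.698, 0.717, 0.0]
contact_force: [-0.9, -0.0, 0.5]
gripper_width: 0.503
grasp_force: 0.0
yaw 1.598 turn -0.003 shift cm [ 7.17 -5.84 28.87] tilt -1.0 t 4.25
```

```bash
python3 -m crank '[{"x":3.5,"y":-3,"z":0,"turn":0},{"x":3.7,"y":-2.85,"z":3,"turn":0},{"x":0,"y":0,"z":4.9,"turn":0},{"x":0,"y":0,"z":4.9,"turn":0},{"x":0,"y":0,"z":4.9,"turn":0}]' >/dev/null && python3 -m crank '[{"x":0,"y":0,"z":4.1,"turn":0},{"x":0,"y":0,"z":4,"turn":0},{"x":0,"y":0,"z":3,"turn":0},{"x":0,"y":0,"z":0,"turn":0},{"x":0,"y":0,"z":0,"turn":0}]' && python3 -m crank '[{"x":0,"y":0,"z":0,"turn":0},{"x":0,"y":0,"z":0,"turn":0},{"x":0,"y":0,"z":0,"turn":0},{"x":0,"y":0,"z":0,"turn":0},{"x":0,"y":0,"z":0,"turn":0}]' 0 
python3 -c "
from h import *
a=.03
for th in (.195,.4,.65,.9,1.15,1.4,1.6):
    d=-.11*np.cos(th); p=np.array([.6475+d*np.cos(a),.157+.1079*a+d*np.sin(a),.05+.11*np.sin(th)-.0187]); print(th,end=' ');plan(p,1.601)
"
```

```text
time: 5.25
tool_pos: [0.5424, 0.1545, 0.0568]
tool_rot: [-0.0, 0.697, 0.717, -0.0]
contact_force: [0.4, 0.2, -0.3]
gripper_width: 0.502
grasp_force: 0.0
time: 5.75
tool_pos: [0.5386, 0.1548, 0.0561]
tool_rot: [-0.003, 0.696, 0.718, -0.003]
contact_force: [-13.4, -0.5, 3.4]
gripper_width: 0.087
grasp_force: 58.6
0.195 yaw 1.602 turn 0.001 shift cm [0.22 0.11 0.35] tilt -1.0 t 5.75
0.4 yaw 1.602 turn 0.001 shift cm [ 0.21  0.75 -1.81] tilt -1.0 t 5.75
0.65 yaw 1.602 turn 0.001 shift cm [ 0.21  2.11 -4.19] tilt -1.0 t 5.75
0.9 yaw 1.602 turn 0.001 shift cm [ 0.21  4.01 -6.17] tilt -1.0 t 5.75
1.15 yaw 1.602 turn 0.001 shift cm [ 0.21  6.34 -7.62] tilt -1.0 t 5.75
1.4 yaw 1.602 turn 0.001 shift cm [ 0.21  8.95 -8.44] tilt -1.0 t 5.75
1.6 yaw 1.602 turn 0.001 shift cm [ 0.21 11.14 -8.62] tilt -1.0 t 5.75
```

```bash
python3 -m crank '[{"x":0,"y":-0.3,"z":0,"turn":0},{"x":0,"y":0.3,"z":-1.08,"turn":0},{"x":0,"y":0.34,"z":-1.08,"turn":0},{"x":0,"y":0.65,"z":-1.2,"turn":0},{"x":0,"y":0.7,"z":-1.18,"turn":0}]' && python3 -m crank '[{"x":0,"y":0.9,"z":-1.03,"turn":0},{"x":0,"y":1.0,"z":-0.95,"turn":0},{"x":0,"y":1.13,"z":-0.78,"turn":0},{"x":0,"y":1.2,"z":-0.67,"turn":0},{"x":0,"y":1.28,"z":-0.48,"turn":0}]' && python3 -m crank '[{"x":0,"y":1.33,"z":-0.34,"turn":0},{"x":0,"y":1.1,"z":-0.14,"turn":0},{"x":0,"y":1.1,"z":-0.04,"turn":0},{"x":0,"y":0,"z":0,"turn":0},{"x":0,"y":0,"z":0,"turn":0}]'
```

```text
time: 6.25
tool_pos: [0.5571, 0.1554, 0.1029]
tool_rot: [-0.002, 0.696, 0.718, -0.002]
contact_force: [-8.6, 0.1, 0.3]
gripper_width: 0.088
grasp_force: 58.4
time: 6.75
tool_pos: [0.6166, 0.1572, 0.1471]
tool_rot: [0.002, 0.696, 0.718, 0.002]
contact_force: [-5.4, 0.0, 9.2]
gripper_width: 0.085
grasp_force: 60.9
time: 7.25
tool_pos: [0.6526, 0.1583, 0.1511]
tool_rot: [0.002, 0.696, 0.718, 0.003]
contact_force: [-1.2, 0.4, 7.6]
gripper_width: 0.088
grasp_force: 61.2
```

```bash
python3 -m crank '[{"x":0,"y":0,"z":0,"turn":0},{"x":0,"y":0,"z":0,"turn":0},{"x":0,"y":0,"z":-2,"turn":0},{"x":0,"y":0,"z":-4,"turn":0},{"x":0,"y":0,"z":-4.5,"turn":0.1}]' 55 && python3 -m crank '[{"x":0,"y":0,"z":-3,"turn":0.145},{"x":0,"y":0,"z":0,"turn":0.145},{"x":0,"y":0,"z":0,"turn":0.145},{"x":0,"y":0,"z":0,"turn":0.145},{"x":0,"y":0,"z":0,"turn":0.145}]' >/dev/null && python3 -m crank '[{"x":0,"y":0,"z":0,"turn":0.145},{"x":0,"y":0,"z":0,"turn":0.145},{"x":0,"y":0,"z":0,"turn":0.145},{"x":0,"y":0,"z":0,"turn":0.145},{"x":0,"y":0,"z":0,"turn":0.145}]'  && python3 -m crank '[{"x":0,"y":0,"z":0,"turn":0.145},{"x":0,"y":0,"z":0,"turn":0.045},{"x":0,"y":0,"z":0,"turn":0}]' 50
python3 - <<'E'
from h import *
plan([.4915,-.1205,.105],-.139)
im,P,m=grab('top','t2'); Z=P[...,2]
v,u=np.mgrid[:400,:640]
M=(u>205)&(u<262)&(v>195)&(v<262)&(Z>.025)
n,l,s,c=cv2.connectedComponentsWithStats(M.astype(np.uint8))
for i in range(1,n): print(s[i],np.round(P[l==i].mean(0),3))
E
```

```text
time: 7.75
tool_pos: [0.6487, 0.1579, 0.2502]
tool_rot: [-0.001, 0.732, 0.681, -0.001]
contact_force: [0.7, 0.8, 0.2]
gripper_width: 0.548
grasp_force: 0.0
time: 8.75
tool_pos: [0.6499, 0.158, 0.2813]
tool_rot: [0.0, 1.0, 0.023, 0.0]
contact_force: [0.5, -0.2, -0.7]
gripper_width: 0.547
grasp_force: 0.0
time: 9.05
tool_pos: [0.6498, 0.158, 0.2812]
tool_rot: [-0.0, 0.998, -0.069, 0.0]
contact_force: [-0.4, 0.1, -0.8]
gripper_width: 0.501
grasp_force: 0.0
yaw -0.138 turn 0.001 shift cm [-11.84  29.78  17.61] tilt -1.0 t 9.05
[ 226  196   36   66 1853] [0.45  0.156 0.613]
[211 209   8   7  34] [0.504 0.348 0.046]
[206 239   8   7  48] [0.42  0.36  0.044]
[230 246   4   4  11] [0.405 0.299 0.031]
```

```bash
python3 -m crank '[{"x":-1.7,"y":4.25,"z":0,"turn":0},{"x":-1.7,"y":4.25,"z":0,"turn":0},{"x":-1.7,"y":4.25,"z":0,"turn":0},{"x":-1.7,"y":4.25,"z":0,"turn":0},{"x":-1.7,"y":4.25,"z":0,"turn":0}]' >/dev/null && python3 -m crank '[{"x":-1.7,"y":4.25,"z":2,"turn":0},{"x":-1.64,"y":4.28,"z":3,"turn":0},{"x":0,"y":0,"z":3,"turn":0},{"x":0,"y":0,"z":0,"turn":0},{"x":0,"y":0,"z":0,"turn":0}]'
python3 - <<'E'
from h import *
im,P,m=grab('wrist','w4')
plan([.4915,-.1205,.105],-.139)
v,u=np.mgrid[:400,:640];Z=P[...,2]
# rail-frame coordinates rel. target
c,s=np.cos(-.139),np.sin(-.139); q=P[...,:2]-[.4915,-.1205]; a=q[...,0]*c+q[...,1]*s; b=-q[...,0]*s+q[...,1]*c
M=(abs(a)<.02)&(abs(b)<.03)&(Z>.14)&(Z<.157); print(M.sum(),'rail-x',np.percentile(a[M],[2,50,98]),'rail-y',np.percentile(b[M],[2,50,98]),Z[M].mean(),u[M].mean(),v[M].mean())
E
```

```text
time: 10.1
tool_pos: [0.4932, -0.1169, 0.2039]
tool_rot: [-0.0, 0.998, -0.069, -0.0]
contact_force: [-0.1, 0.4, 0.9]
gripper_width: 0.502
grasp_force: 0.0
yaw -0.137 turn 0.002 shift cm [-0.23  0.39 10.02] tilt -1.0 t 10.15
822 rail-x [-0.0176725   0.00204658  0.01820717] rail-y [-0.01181359  0.00154088  0.01437522] 0.14711902788466383 319.28953771289537 214.93552311435522
```

View pics/w4.png

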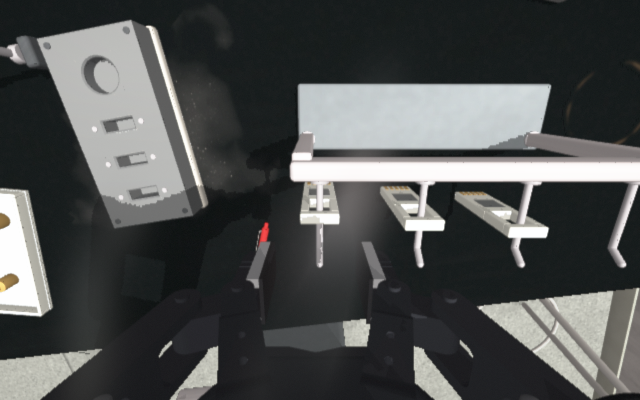

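Cartridge bar at (319,215) lies between the fingers (260, 372) and behind it is peg 0; descend and grip.

```bash
python3 -m crank '[{"x":-0.1,"y":0.27,"z":2.5,"turn":0},{"x":0,"y":0,"z":4,"turn":0},{"x":0,"y":0,"z":3.5,"turn":0},{"x":0,"y":0,"z":0,"turn":0},{"x":0,"y":0,"z":0,"turn":0}]' && python3 -m crank '[{"x":0,"y":0,"z":0,"turn":0},{"x":0,"y":0,"z":0,"turn":0},{"x":0,"y":0,"z":0,"turn":0},{"x":0,"y":0,"z":0,"turn":0}]' 0 && python3 -m crank '[{"x":0,"y":0,"z":-0.7,"turn":0},{"x":0,"y":0,"z":-0.8,"turn":0},{"x":0,"y":0,"z":0,"turn":0},{"x":0,"y":0,"z":0,"turn":0}]'
```

```text
time: 10.65
tool_pos: [0.4931, -0.1194, 0.1054]
tool_rot: [0.0, 0.998, -0.068, 0.001]
contact_force: [0.3, -0.2, 0.0]
gripper_width: 0.501
grasp_force: 0.0
time: 11.05
tool_pos: [0.4942, -0.1201, 0.1071]
tool_rot: [0.001, 0.998, -0.069, 0.003]
contact_force: [1.7, 1.7, 7.2]
gripper_width: 0.317
grasp_force: 58.9
time: 11.45
tool_pos: [0.4918, -0.1197, 0.1189]
tool_rot: [0.0, 0.998, -0.069, 0.0]
contact_force: [-0.5, 0.4, -1.0]
gripper_width: 0.312
grasp_force: 58.9
```

```bash
python3 -m crank '[{"x":0,"y":0,"z":-0.15,"turn":0},{"x":-1.5,"y":0,"z":0,"turn":0},{"x":-1.5,"y":0,"z":0,"turn":0},{"x":-1.5,"y":0,"z":0,"turn":0},{"x":-2,"y":0,"z":0,"turn":0}]' && python3 -m crank '[{"x":-1,"y":0,"z":0,"turn":0},{"x":0,"y":0,"z":0,"turn":0},{"x":0,"y":0,"z":-4,"turn":-0.085},{"x":0,"y":0,"z":-4,"turn":-0.084},{"x":0,"y":0,"z":0,"turn":0}]'
python3 -c "
from h import *
a=.028
for k,x in enumerate((.504,.540,.576)): plan([x,.0688+(x-.5395)*a,.16],a)"
```

```text
time: 11.95
tool_pos: [0.4268, -0.1105, 0.1197]
tool_rot: [-0.0, 0.998, -0.069, -0.0]
contact_force: [0.0, -0.9, -0.7]
gripper_width: 0.316
grasp_force: 58.9
time: 12.45
tool_pos: [0.4214, -0.1109, 0.2072]
tool_rot: [0.003, 1.0, 0.016, 0.006]
contact_force: [-0.0, -0.7, -0.4]
gripper_width: 0.321
grasp_force: 59.0
yaw 0.032 turn 0.004 shift cm [  8.7  -17.66   4.72] tilt -0.9999 t 12.45
yaw 0.032 turn 0.004 shift cm [ 12.3  -17.66   4.76] tilt -0.9999 t 12.45
yaw 0.032 turn 0.004 shift cm [ 15.91 -17.66   4.8 ] tilt -0.9999 t 12.45
```

```bash
python3 -m crank '[{"x":3.2,"y":-3.6,"z":0,"turn":0},{"x":3.2,"y":-3.5,"z":0,"turn":0},{"x":3.2,"y":-3.5,"z":0,"turn":0},{"x":3.2,"y":-3.5,"z":0,"turn":0},{"x":3.1,"y":-3.55,"z":0,"turn":0}]' && python3 -m crank '[{"x":0,"y":0,"z":2.4,"turn":0},{"x":0,"y":0,"z":2.4,"turn":0},{"x":0,"y":0,"z":0,"turn":0},{"x":0,"y":0,"z":0,"turn":0},{"x":0,"y":0,"z":0,"turn":0}]'
python3 - <<'E'
from h import *
im,P,m=grab('wrist','w5'); np.savez('w5',im=im,P=P,w=m['world_to_cam'],K=m['mtx']); plan([.576,.0698,.16],.028)
cv2.imwrite('pics/w5c.png',cv2.resize(im[100:350,210:430],(700,600*25*7//(22*8)),interpolation=cv2.INTER_CUBIC)[...,::-1][:600])
E
```

```text
time: 12.95
tool_pos: [0.5726, 0.0739, 0.1993]
tool_rot: [0.0, 1.0, 0.015, -0.0]
contact_force: [-0.7, -1.4, -0.8]
gripper_width: 0.319
grasp_force: 59.1
time: 13.45
tool_pos: [0.572, 0.0718, 0.1536]
tool_rot: [-0.0, 1.0, 0.015, 0.001]
contact_force: [0.1, 0.1, 0.1]
gripper_width: 0.317
grasp_force: 59.2
yaw 0.030 turn 0.002 shift cm [ 0.39  0.21 -0.61] tilt -1.0 t 13.5
```

View pics/w5.png

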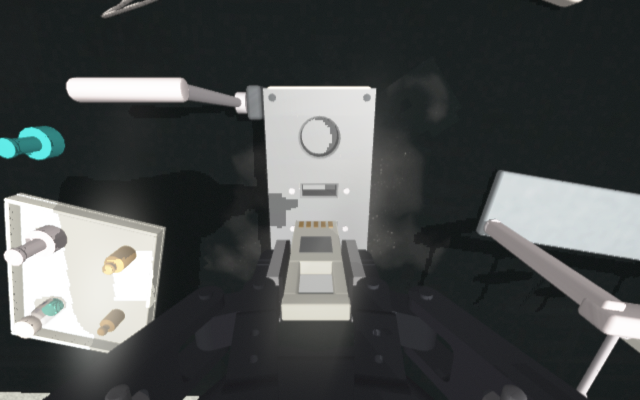

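Held cartridge upright between the fingers (bottom edge at row ~222), target slot 2 at (319,189), lever open. Measure offset between the two in the same picture.

```bash
cat >> h.py <<'E'
def ray(m,u,v,h):
    K=np.array(m['mtx']);T=np.linalg.inv(np.array(m['world_to_cam']))
    d=T[:3,:3]@np.linalg.inv(K)@[u,v,1]; return T[:3,3]+d*(h-T[2,3])/d[2]
def prof(g,row,c0,c1): return g[row,c0:c1].tolist()
E
python3 - <<'E'
from h import *
z=np.load('w5.npz'); im,P=z['im'],z['P']; m=dict(mtx=z['K'],world_to_cam=z['w'])
g=cv2.cvtColor(im,cv2.COLOR_RGB2GRAY)
for r in (187,189,191): print('slot row',r,[(c,int(g[r,c])) for c in list(range(294,308))+list(range(330,346))])
print('slot col 312',[(r,int(g[r,312])) for r in range(176,202)]); print('slot col 330',[(r,int(g[r,330])) for r in range(176,202)])
print('depth z col 325',[(r,round(float(P[r,325,2]),3),round(float(P[r,325,0]),4)) for r in range(176,202)])
print('cart col 318',[(r,int(g[r,318]),np.round(P[r,318],4).tolist()) for r in range(214,242,2)])
for r in(226,230,234,310,316): print('cart row',r,[(c,int(g[r,c]),round(float(P[r,c,2]),3)) for c in list(range(280,300,1))+list(range(336,352,1))])
E
```

```text
slot row 187 [(294, 205), (295, 204), (296, 205), (297, 204), (298, 205), (299, 211), (300, 187), (301, 175), (302, 133), (303, 198), (304, 205), (305, 205), (306, 205), (307, 205), (330, 132), (331, 133), (332, 132), (333, 133), (334, 130), (335, 108), (336, 132), (337, 166), (338, 192), (339, 205), (340, 206), (341, 206), (342, 205), (343, 206), (344, 205), (345, 207)]
slot row 189 [(294, 228), (295, 208), (296, 204), (297, 204), (298, 206), (299, 211), (300, 189), (301, 179), (302, 124), (303, 150), (304, 154), (305, 154), (306, 154), (307, 153), (330, 115), (331, 116), (332, 116), (333, 116), (334, 116), (335, 107), (336, 134), (337, 170), (338, 198), (339, 205), (340, 206), (341, 205), (342, 205), (343, 211), (344, 230), (345, 243)]
slot row 191 [(294, 239), (295, 210), (296, 204), (297, 204), (298, 204), (299, 202), (300, 188), (301, 183), (302, 126), (303, 100), (304, 97), (305, 97), (306, 98), (307, 98), (330, 101), (331, 101), (332, 102), (333, 103), (334, 103), (335, 109), (336, 145), (337, 176), (338, 198), (339, 205), (340, 205), (341, 205), (342, 208), (343, 224), (344, 
[... 4568 characters left out ...]
.191)]
cart row 316 [(280, 89, 0.191), (281, 123, 0.192), (282, 202, 0.196), (283, 215, 0.198), (284, 217, 0.197), (285, 217, 0.197), (286, 218, 0.197), (287, 217, 0.197), (288, 218, 0.196), (289, 217, 0.197), (290, 217, 0.197), (291, 218, 0.198), (292, 218, 0.197), (293, 218, 0.197), (294, 217, 0.197), (295, 218, 0.196), (296, 218, 0.198), (297, 218, 0.197), (298, 218, 0.197), (299, 218, 0.196), (336, 218, 0.196), (337, 218, 0.197), (338, 218, 0.196), (339, 218, 0.198), (340, 218, 0.197), (341, 218, 0.197), (342, 218, nan), (343, 218, 0.197), (344, 218, 0.198), (345, 218, 0.197), (346, 218, 0.197), (347, 219, 0.197), (348, 216, 0.197), (349, 186, 0.196), (350, 108, 0.192), (351, 86, 0.192)]
```

Run:
```python
from h import *
z=np.load('w5.npz'); P=z['P']; m=dict(mtx=z['K'],world_to_cam=z['w'])
print('slot',ray(m,318.75,190,.044), ray(m,299.5,190,.044)[1]-ray(m,338,190,.044)[1])
for r,a,b,h in((230,293.9,336.9,.1249),(234,293,337.7,.131),(312,281.4,349.6,.197)): print(ray(m,(a+b)/2,r,h),ray(m,a,r,h)[1]-ray(m,b,r,h)[1])
```

```text
slot [0.57542065 0.06947234 0.044     ] 0.033960707899661116
[0.57309763 0.07225561 0.1249    ] 0.026930333724484355
[0.57318254 0.07228051 0.131     ] 0.027121148981619034
[0.56965394 0.07201959 0.197     ] 0.027264123822208136
```

```bash
python3 -m crank '[{"x":0.63,"y":0.29,"z":0,"turn":0},{"x":0,"y":0,"z":2.5,"turn":0},{"x":0,"y":0,"z":2.5,"turn":0},{"x":0,"y":0,"z":0.7,"turn":0},{"x":0,"y":0,"z":0,"turn":0}]' && python3 -m crank '[{"x":0,"y":0,"z":0.7,"turn":0},{"x":0,"y":0,"z":0.5,"turn":0},{"x":0,"y":0,"z":0,"turn":0}]'
```

```text
time: 14.0
tool_pos: [0.5769, 0.0691, 0.0943]
tool_rot: [-0.0, 1.0, 0.015, -0.001]
contact_force: [0.4, -0.2, -1.0]
gripper_width: 0.318
grasp_force: 59.2
time: 14.3
tool_pos: [0.5773, 0.0694, 0.083]
tool_rot: [-0.0, 1.0, 0.015, -0.0]
contact_force: [0.1, -0.6, -1.2]
gripper_width: 0.32
grasp_force: 59.3
```

```bash
python3 -m crank '[{"x":0.03,"y":0,"z":0.7,"turn":0},{"x":0,"y":0,"z":0.6,"turn":0},{"x":0,"y":0,"z":0.25,"turn":0},{"x":0,"y":0,"z":0.1,"turn":0},{"x":0,"y":0,"z":0,"turn":0}]'
```

```text
time: 14.8
tool_pos: [0.5776, 0.0694, 0.0679]
tool_rot: [0.0, 1.0, 0.015, -0.001]
contact_force: [-4.2, -0.1, 7.2]
gripper_width: 0.317
grasp_force: 60.3
```

```bash
python3 -m crank '[{"x":0,"y":0,"z":0,"turn":0},{"x":0,"y":0,"z":0,"turn":0},{"x":0,"y":0,"z":-4,"turn":0},{"x":0,"y":0,"z":-5,"turn":0},{"x":0,"y":0,"z":-5,"turn":0.083}]' 50 && python3 -m crank '[{"x":0,"y":0,"z":0,"turn":0.085},{"x":0,"y":0,"z":0,"turn":0},{"x":0,"y":0,"z":0,"turn":0}]'
python3 - <<'E'
from h import *
plan([.4757,-.1918,.105],-.139)
im,P,m=grab('wrist','w6');Z=P[...,2]
v,u=np.mgrid[:400,:640]
q=P[...,:2]-[.5755,.0695]
M=(np.hypot(q[...,0],q[...,1])<.018)&(Z>.09); print('seated top',M.sum(),np.round(np.percentile(Z[M],[5,50,95]),4),P[M].mean(0))
E
```

```text
time: 15.3
tool_pos: [0.5768, 0.0693, 0.2069]
tool_rot: [0.0, 1.0, -0.027, -0.001]
contact_force: [1.3, -0.5, 0.8]
gripper_width: 0.497
grasp_force: 0.0
time: 15.6
tool_pos: [0.5768, 0.0694, 0.205]
tool_rot: [0.0, 0.998, -0.068, -0.001]
contact_force: [0.1, 0.0, -0.3]
gripper_width: 0.503
grasp_force: 0.0
yaw -0.136 turn 0.003 shift cm [-6.37 27.26 10.02] tilt -1.0 t 15.6
seated top 5157 [0.1109 0.2868 0.2943] [0.58640725 0.06816969 0.27230795]
```

```bash
python3 -m crank '[{"x":-1.1,"y":4.5,"z":0,"turn":0.002},{"x":-1.1,"y":4.5,"z":0,"turn":0},{"x":-1.1,"y":4.5,"z":0,"turn":0},{"x":-1.1,"y":4.5,"z":0,"turn":0},{"x":-1.0,"y":4.6,"z":0,"turn":0}]' >/dev/null && python3 -m crank '[{"x":-1.0,"y":4.6,"z":0,"turn":0},{"x":0,"y":0,"z":0,"turn":0},{"x":0,"y":0,"z":0,"turn":0},{"x":0,"y":0,"z":0,"turn":0}]'
python3 - <<'E'
from h import *
plan([.4757,-.1918,.105],-.139)
im,P,m=grab('wrist','w7');Z=P[...,2]
c,s=np.cos(-.139),np.sin(-.139); q=P[...,:2]-[.4757,-.1918]; a=q[...,0]*c+q[...,1]*s; b=-q[...,0]*s+q[...,1]*c
M=(abs(a)<.009)&(abs(b)<.03)&(Z>.146)&(Z<.155); print(M.sum(),'rail-x',np.percentile(a[M],[2,50,98]),'rail-y',np.percentile(b[M],[2,50,98]),Z[M].mean())
F=(abs(a)<.02)&(abs(b)<.01)&(Z>.075)&(Z<.11); print('+x face',F.sum(),np.median(a[F]))
im,P,m=grab('top','t7');Z=P[...,2];v,u=np.mgrid[:400,:640]
M=(u>295)&(u<332)&(v>150)&(v<215)&(Z>.07)&(Z<.14); print('seated top',M.sum(),np.round(P[M].mean(0),4),np.median(Z[M]))
E
```

```text
time: 16.55
tool_pos: [0.4764, -0.1901, 0.2053]
tool_rot: [-0.001, 0.998, -0.069, -0.001]
contact_force: [-1.3, -0.0, -0.2]
gripper_width: 0.496
grasp_force: 0.0
yaw -0.138 turn 0.001 shift cm [-0.02  0.19 10.03] tilt -1.0 t 16.55
486 rail-x [-0.00274845  0.00191184  0.00521761] rail-y [-0.01427095 -0.00112464  0.01236497] 0.150202107211548
+x face 166 0.005144387134384474
seated top 53 [0.5743 0.0688 0.0995] 0.10931135958218319
```

```bash
python3 -m crank '[{"x":0.1,"y":0.28,"z":2.5,"turn":0},{"x":0,"y":0,"z":4,"turn":0},{"x":0,"y":0,"z":3.5,"turn":0},{"x":0,"y":0,"z":0,"turn":0},{"x":0,"y":0,"z":0,"turn":0}]' && python3 -m crank '[{"x":0,"y":0,"z":0,"turn":0},{"x":0,"y":0,"z":0,"turn":0},{"x":0,"y":0,"z":0,"turn":0},{"x":0,"y":0,"z":0,"turn":0}]' 0 && python3 -m crank '[{"x":0,"y":0,"z":-0.7,"turn":0},{"x":0,"y":0,"z":-0.95,"turn":0},{"x":0,"y":0,"z":0,"turn":0},{"x":0,"y":0,"z":0,"turn":0}]' && python3 -m crank '[{"x":-1.5,"y":0,"z":0,"turn":0},{"x":-1.5,"y":0,"z":0,"turn":0},{"x":-1.5,"y":0,"z":0,"turn":0},{"x":-2,"y":0,"z":0,"turn":0},{"x":-1,"y":0,"z":0,"turn":0}]' && python3 -m crank '[{"x":0,"y":0,"z":-4,"turn":-0.083},{"x":0,"y":0,"z":-4,"turn":-0.084},{"x":0,"y":0,"z":0,"turn":0},{"x":0,"y":0,"z":0,"turn":0}]'
python3 -c "
from h import *
plan([.541,.0685,.155],.028)"
```

```text
time: 17.15
tool_pos: [0.4774, -0.1931, 0.1066]
tool_rot: [-0.0, 0.998, -0.069, -0.001]
contact_force: [0.4, 0.2, 0.9]
gripper_width: 0.502
grasp_force: 0.0
time: 17.55
tool_pos: [0.479, -0.1947, 0.1091]
tool_rot: [0.001, 0.998, -0.07, 0.002]
contact_force: [1.7, 1.9, 5.9]
gripper_width: 0.318
grasp_force: 59.3
time: 17.95
tool_pos: [0.4773, -0.1942, 0.1234]
tool_rot: [0.0, 0.998, -0.07, 0.0]
contact_force: [-0.4, 1.3, -0.9]
gripper_width: 0.315
grasp_force: 58.9
time: 18.45
tool_pos: [0.4015, -0.1832, 0.1222]
tool_rot: [-0.0, 0.998, -0.07, -0.001]
contact_force: [0.3, 1.2, 0.1]
gripper_width: 0.314
grasp_force: 58.9
time: 18.85
tool_pos: [0.4036, -0.1841, 0.2043]
tool_rot: [0.001, 1.0, 0.014, 0.001]
contact_force: [-0.1, -0.6, -1.1]
gripper_width: 0.315
grasp_force: 59.0
yaw 0.027 turn -0.001 shift cm [ 14.43 -24.87   4.92] tilt -1.0 t 18.85
```

```bash
python3 -m crank '[{"x":2.4,"y":-4.15,"z":0,"turn":0},{"x":2.4,"y":-4.15,"z":0,"turn":0},{"x":2.4,"y":-4.15,"z":0,"turn":0},{"x":2.4,"y":-4.15,"z":0,"turn":0},{"x":2.4,"y":-4.15,"z":0,"turn":0}]' > /dev/null && python3 -m crank '[{"x":2.4,"y":-4.1,"z":0,"turn":0},{"x":0,"y":0,"z":2.5,"turn":0},{"x":0,"y":0,"z":2.3,"turn":0},{"x":0,"y":0,"z":0,"turn":0},{"x":0,"y":0,"z":0,"turn":0}]'
cat > meas.py <<'E'
from h import *
import sys
sx,sy=map(float,sys.argv[1:3]); n=sys.argv[3]
s=manip.state(); im,P,m=grab('wrist',n); Z=P[...,2]; tp=np.array(s['tool_pos']); a=.028
c,sn=np.cos(a),np.sin(a)
def loc(o): q=P[...,:2]-o; return q[...,0]*c+q[...,1]*sn, -q[...,0]*sn+q[...,1]*c
x,y=loc(tp[:2]); v,u=np.mgrid[:400,:640]
F=(abs(x)<.015)&(abs(y)<.01)&(Z>tp[2]-.043)&(Z<tp[2]-.022); fx=np.median(x[F])
G=(abs(x)<.015)&(abs(y)<.022)&(Z>tp[2]-.043)&(Z<tp[2]-.024)
ys=[(y[r][G[r]].max()+y[r][G[r]].min())/2 for r in np.unique(v[G]) if G[r].sum()>20]; w=[np.ptp(y[r][G[r]]) for r in np.unique(v[G]) if G[r].sum()>20]
T=(abs(x+.003)<.008)&(abs(y)<.012)&(Z>tp[2]+.03)&(Z<tp[2]+.06)
print('tool',tp,'face',F.sum(),'cart x rel',fx-.004,'y rel',np.median(ys),'w',np.median(w),'top',np.median(Z[T])-tp[2],T.sum())
X,Y=loc(np.array([sx,sy]))
W=(abs(Y)<.008)&(abs(X)<.012)&(Z>.024)&(Z<.038); wx=np.median(X[W])if W.any() else np.nan
N=(abs(X)<.0065)&(abs(Y)<.02)&(Z<.040)&(Z>.01)
yy=[(Y[r][N[r]].max()+Y[r][N[r]].min())/2 for r in np.unique(v[N]) if N[r].sum()>8]
print('slot wall',W.sum(),'slot x rel',wx+.00525,'y rel',np.median(yy) if yy else None)
t=np.array([sx,sy])+ (wx+.00525)*np.array([c,sn])+(np.median(yy) if yy else 0)*np.array([-sn,c])
d=t-tp[:2]; lx,ly=d@[c,sn],d@[-sn,c]
print('shift cm x %.2f y %.2f'%((lx-fx+.004)*100,-(ly-np.median(ys))*100),'pixel of slot mean',u[N].mean(),v[N].mean())
E
python3 meas.py .5397 .0685 w8
```

```text
time: 19.85
tool_pos: [0.5389, 0.0687, 0.1534]
tool_rot: [-0.0, 1.0, 0.014, -0.002]
contact_force: [0.6, 0.6, 0.1]
gripper_width: 0.32
grasp_force: 59.2
tool [0.53889267 0.06870577 0.15339881] face 419 cart x rel -0.00284108913580321 y rel 0.00030663151758177206 w 0.027040722097850876 top 0.04066185872910094 1662
slot wall 71 slot x rel -0.0003634789986681104 y rel -0.00013651969321407933
shift cm x 0.33 y 0.07 pixel of slot mean 316.625 191.5639534883721
```

```bash
python3 -m crank '[{"x":0.36,"y":0.07,"z":0,"turn":0},{"x":0,"y":0,"z":2.5,"turn":0},{"x":0,"y":0,"z":2.3,"turn":0},{"x":0,"y":0,"z":0.7,"turn":0},{"x":0,"y":0,"z":0,"turn":0}]' && python3 -m crank '[{"x":0,"y":0,"z":0.6,"turn":0},{"x":0,"y":0,"z":0.5,"turn":0},{"x":0,"y":0,"z":0,"turn":0}]'
```

```text
time: 20.4
tool_pos: [0.5433, 0.0679, 0.0997]
tool_rot: [-0.0, 1.0, 0.014, -0.001]
contact_force: [0.4, 0.8, -0.3]
gripper_width: 0.318
grasp_force: 59.2
time: 20.7
tool_pos: [0.5456, 0.0681, 0.0919]
tool_rot: [0.0, 1.0, 0.014, 0.002]
contact_force: [-1.1, -0.6, 5.3]
gripper_width: 0.317
grasp_force: 60.0
```

```bash
python3 -m crank '[{"x":0,"y":0,"z":-1.2,"turn":0},{"x":0,"y":0,"z":0,"turn":0},{"x":0,"y":0,"z":0,"turn":0},{"x":0,"y":0,"z":0,"turn":0}]'; python3 meas.py .5397 .0685 w9
python3 -c "
from h import *
im=cv2.imread('pics/w9.png'); cv2.imwrite('pics/w9c.png',cv2.resize(im[130:330,220:420],(600,600)))"
```

```text
time: 21.1
tool_pos: [0.5435, 0.0682, 0.1009]
tool_rot: [-0.0, 1.0, 0.014, -0.0]
contact_force: [0.1, -0.6, -1.2]
gripper_width: 0.319
grasp_force: 59.5
tool [0.54345645 0.06815568 0.10092153] face 422 cart x rel -0.002731340016424058 y rel 0.0003391271411832871 w 0.027094604601491774 top 0.040712765115774624 1664
slot wall 36 slot x rel -0.00039292882298006416 y rel -0.00017915261033624435
shift cm x -0.14 y 0.01 pixel of slot mean 315.5 215.59302325581396
```

View pics/w9c.png

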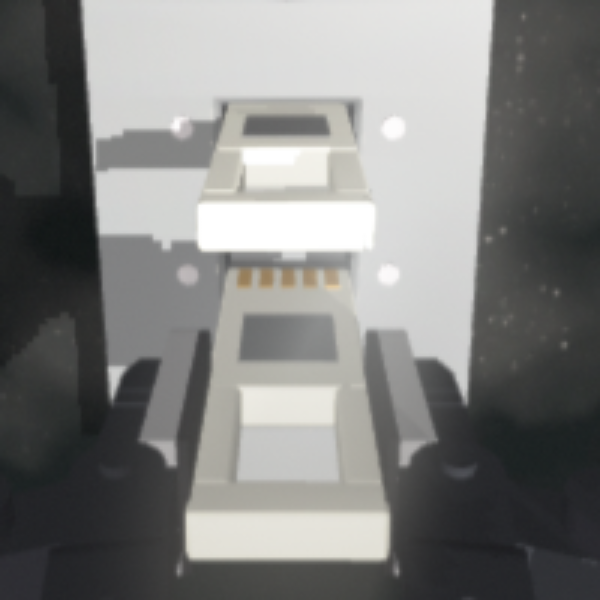

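The first cartridge is seated; the second sits about 1.4 mm too far forward. Correct and insert.

```bash
python3 -m crank '[{"x":-0.14,"y":0,"z":0,"turn":0},{"x":0,"y":0,"z":0,"turn":0},{"x":0,"y":0,"z":0.6,"turn":0},{"x":0,"y":0,"z":0.6,"turn":0},{"x":0,"y":0,"z":0.3,"turn":0}]' && python3 -m crank '[{"x":0,"y":0,"z":0,"turn":0},{"x":0,"y":0,"z":0,"turn":0}]'
```

```text
time: 21.65
tool_pos: [0.5415, 0.0681, 0.0848]
tool_rot: [-0.0, 1.0, 0.014, -0.001]
contact_force: [-0.3, 0.2, -0.1]
gripper_width: 0.316
grasp_force: 59.4
time: 21.85
tool_pos: [0.5422, 0.0681, 0.0859]
tool_rot: [-0.0, 1.0, 0.014, -0.0]
contact_force: [0.2, -0.7, 0.1]
gripper_width: 0.318
grasp_force: 59.4
```

Inside the slot with no force; home is at TCP z ≈ 0.070.

```bash
python3 -m crank '[{"x":0,"y":0,"z":0.6,"turn":0},{"x":0,"y":0,"z":0.6,"turn":0},{"x":0,"y":0,"z":0.3,"turn":0},{"x":0,"y":0,"z":0.15,"turn":0},{"x":0,"y":0,"z":0,"turn":0}]'
```

```text
time: 22.35
tool_pos: [0.5422, 0.0681, 0.07]
tool_rot: [-0.0, 1.0, 0.014, -0.0]
contact_force: [-2.3, 0.0, 2.7]
gripper_width: 0.314
grasp_force: 59.6
```

```bash
python3 -m crank '[{"x":0,"y":0,"z":0.1,"turn":0},{"x":0,"y":0,"z":0,"turn":0}]' && python3 -m crank '[{"x":0,"y":0,"z":0,"turn":0},{"x":0,"y":0,"z":0,"turn":0},{"x":0,"y":0,"z":-4,"turn":0},{"x":0,"y":0,"z":-5,"turn":0},{"x":0,"y":0,"z":-5,"turn":0.083}]' 50 && python3 -m crank '[{"x":0,"y":0,"z":0,"turn":0.085},{"x":0,"y":0,"z":0,"turn":0},{"x":0,"y":0,"z":0,"turn":0}]' >/dev/null
python3 -c "
from h import *
plan([.4595,-.2645,.205],-.139)"
```

```text
time: 22.55
tool_pos: [0.5424, 0.0681, 0.0699]
tool_rot: [0.0, 1.0, 0.014, -0.0]
contact_force: [-3.7, -0.0, 8.8]
gripper_width: 0.316
grasp_force: 60.3
time: 23.05
tool_pos: [0.5414, 0.0681, 0.2089]
tool_rot: [0.0, 1.0, -0.029, -0.001]
contact_force: [1.6, -0.5, -0.3]
gripper_width: 0.502
grasp_force: 0.0
yaw -0.139 turn 0.000 shift cm [-3.5  34.07  0.22] tilt -1.0 t 23.35
```

```bash
python3 -m crank '[{"x":-0.5,"y":4.8,"z":0,"turn":0},{"x":-0.5,"y":4.8,"z":0,"turn":0},{"x":-0.5,"y":4.8,"z":0,"turn":0},{"x":-0.5,"y":4.8,"z":0,"turn":0},{"x":-0.5,"y":4.8,"z":0,"turn":0}]' >/dev/null && python3 -m crank '[{"x":-0.5,"y":4.8,"z":0,"turn":0},{"x":-0.5,"y":4.8,"z":0,"turn":0},{"x":0,"y":0.4,"z":0.2,"turn":0},{"x":0,"y":0,"z":0,"turn":0},{"x":0,"y":0,"z":0,"turn":0}]'
python3 - <<'E'
from h import *
plan([.4595,-.2645,.105],-.139)
im,P,m=grab('wrist','w10');Z=P[...,2]
c,s=np.cos(-.139),np.sin(-.139); q=P[...,:2]-[.4595,-.2645]; a=q[...,0]*c+q[...,1]*s; b=-q[...,0]*s+q[...,1]*c
M=(abs(a)<.009)&(abs(b)<.03)&(Z>.146)&(Z<.155); print(M.sum(),'rail-x',np.percentile(a[M],[2,50,98]),'rail-y',np.percentile(b[M],[2,50,98]),Z[M].mean())
F=(abs(a)<.02)&(abs(b)<.01)&(Z>.075)&(Z<.11); print('+x face',F.sum(),np.median(a[F]))
im,P,m=grab('top','t8');Z=P[...,2];v,u=np.mgrid[:400,:640]
M=(u>295)&(u<332)&(v>150)&(v<215)&(Z>.08)&(Z<.14); print('seated tops',M.sum(),np.round(P[M],3)[::6].tolist())
M=(u>195)&(u<262)&(v>195)&(v<262)&(Z>.025)
n,l,s,c=cv2.connectedComponentsWithStats(M.astype(np.uint8))
for i in range(1,n): print(s[i],np.round(P[l==i].mean(0),3))
E
```

```text
time: 24.35
tool_pos: [0.4597, -0.2623, 0.205]
tool_rot: [-0.001, 0.998, -0.069, -0.001]
contact_force: [-0.4, 0.4, -0.4]
gripper_width: 0.504
grasp_force: 0.0
yaw -0.139 turn 0.000 shift cm [ 0.03  0.24 10.  ] tilt -1.0 t 24.35
500 rail-x [-0.00251535  0.00228234  0.00556698] rail-y [-0.01485458 -0.00170225  0.01153105] 0.15012924755348694
+x face 171 0.0055034864882910345
seated tops 73 [[0.578, 0.082, 0.108], [0.578, 0.066, 0.114], [0.575, 0.079, 0.11], [0.576, 0.063, 0.109], [0.572, 0.077, 0.111], [0.573, 0.06, 0.112], [0.573, 0.06, 0.086], [0.543, 0.071, 0.112], [0.543, 0.055, 0.112], [0.54, 0.066, 0.11], [0.537, 0.076, 0.114], [0.538, 0.06, 0.11], [0.537, 0.054, 0.087]]
[211 209   7   6  32] [0.505 0.348 0.047]
[238 216   7   7  38] [0.486 0.273 0.032]
[204 239  10   7  57] [0.421 0.362 0.045]
[231 246   3   3   9] [0.406 0.298 0.032]
```

```bash
python3 -m crank '[{"x":0.15,"y":0.4,"z":2.5,"turn":0},{"x":0,"y":0,"z":4,"turn":0},{"x":0,"y":0,"z":3.5,"turn":0},{"x":0,"y":0,"z":0,"turn":0},{"x":0,"y":0,"z":0,"turn":0}]' && python3 -m crank '[{"x":0,"y":0,"z":0,"turn":0},{"x":0,"y":0,"z":0,"turn":0},{"x":0,"y":0,"z":0,"turn":0},{"x":0,"y":0,"z":0,"turn":0}]' 0 && python3 -m crank '[{"x":0,"y":0,"z":-0.7,"turn":0},{"x":0,"y":0,"z":-0.95,"turn":0},{"x":0,"y":0,"z":0,"turn":0},{"x":0,"y":0,"z":0,"turn":0}]' && python3 -m crank '[{"x":-1.5,"y":0,"z":0,"turn":0},{"x":-1.5,"y":0,"z":0,"turn":0},{"x":-1.5,"y":0,"z":0,"turn":0},{"x":-2,"y":0,"z":0,"turn":0},{"x":-1,"y":0,"z":0,"turn":0}]' && python3 -m crank '[{"x":0,"y":0,"z":-4,"turn":-0.083},{"x":0,"y":0,"z":-4,"turn":-0.084},{"x":0,"y":0,"z":0,"turn":0},{"x":0,"y":0,"z":0,"turn":0}]'
python3 -c "
from h import *
plan([.5065,.0676,.155],.028)"
```

```text
time: 24.95
tool_pos: [0.4612, -0.2668, 0.1067]
tool_rot: [-0.0, 0.998, -0.069, -0.0]
contact_force: [0.6, -0.6, -0.1]
gripper_width: 0.496
grasp_force: 0.0
time: 25.35
tool_pos: [0.4626, -0.2687, 0.1093]
tool_rot: [0.001, 0.998, -0.07, 0.002]
contact_force: [1.1, 1.1, 6.6]
gripper_width: 0.315
grasp_force: 59.4
time: 25.75
tool_pos: [0.461, -0.268, 0.1234]
tool_rot: [0.0, 0.998, -0.07, 0.0]
contact_force: [0.5, 0.2, -0.4]
gripper_width: 0.315
grasp_force: 58.9
time: 26.25
tool_pos: [0.3853, -0.2568, 0.1223]
tool_rot: [-0.0, 0.998, -0.07, -0.001]
contact_force: [-0.1, -0.8, -0.3]
gripper_width: 0.319
grasp_force: 58.9
time: 26.65
tool_pos: [0.3873, -0.2579, 0.2043]
tool_rot: [0.001, 1.0, 0.013, 0.001]
contact_force: [-0.3, -0.3, -1.1]
gripper_width: 0.315
grasp_force: 59.0
yaw 0.026 turn -0.002 shift cm [ 12.82 -32.21   4.9 ] tilt -1.0 t 26.65
```

```bash
python3 -m crank '[{"x":1.8,"y":-4.6,"z":0,"turn":0},{"x":1.8,"y":-4.6,"z":0,"turn":0},{"x":1.8,"y":-4.6,"z":0,"turn":0},{"x":1.8,"y":-4.6,"z":0,"turn":0},{"x":1.8,"y":-4.6,"z":0,"turn":0}]' > /dev/null && python3 -m crank '[{"x":1.9,"y":-4.6,"z":0,"turn":0},{"x":1.9,"y":-4.6,"z":0,"turn":0},{"x":0,"y":0,"z":4,"turn":0},{"x":0,"y":0,"z":0,"turn":0},{"x":0,"y":0,"z":0,"turn":0}]' && python3 -m crank '[{"x":0,"y":0,"z":3,"turn":0},{"x":0,"y":0,"z":3,"turn":0},{"x":0,"y":0,"z":0,"turn":0},{"x":0,"y":0,"z":0,"turn":0},{"x":0,"y":0,"z":0,"turn":0}]'; python3 meas.py .5035 .0675 w11
```

```text
time: 27.65
tool_pos: [0.5042, 0.0678, 0.1607]
tool_rot: [0.0, 1.0, 0.013, -0.003]
contact_force: [-1.0, -0.4, 0.3]
gripper_width: 0.314
grasp_force: 59.2
time: 28.15
tool_pos: [0.5077, 0.0674, 0.1058]
tool_rot: [0.0, 1.0, 0.013, 0.002]
contact_force: [-0.3, 0.3, -0.1]
gripper_width: 0.32
grasp_force: 59.2
tool [0.50768392 0.06735779 0.10575065] face 418 cart x rel -0.0022284702935136853 y rel 0.000279201813610542 w 0.027027186367822136 top 0.0405113782524327 1656
slot wall 64 slot x rel -9.93029890256061e-05 y rel -0.0002605269561411468
shift cm x -0.20 y 0.03 pixel of slot mean 316.06944444444446 215.01388888888889
```

```bash
python3 -m crank '[{"x":-0.18,"y":0.03,"z":0,"turn":0},{"x":0,"y":0,"z":0.8,"turn":0},{"x":0,"y":0,"z":0.6,"turn":0},{"x":0,"y":0,"z":0.5,"turn":0},{"x":0,"y":0,"z":0,"turn":0}]' && python3 -m crank '[{"x":0,"y":0,"z":0,"turn":0},{"x":0,"y":0,"z":0,"turn":0}]'
```

```text
time: 28.7
tool_pos: [0.5043, 0.0677, 0.0832]
tool_rot: [-0.0, 1.0, 0.013, 0.0]
contact_force: [2.5, 0.4, -0.9]
gripper_width: 0.319
grasp_force: 59.3
time: 28.9
tool_pos: [0.5044, 0.0676, 0.0841]
tool_rot: [-0.0, 1.0, 0.013, 0.0]
contact_force: [2.2, 0.0, -0.3]
gripper_width: 0.314
grasp_force: 59.3
```

```bash
python3 -m crank '[{"x":0.08,"y":0,"z":0.5,"turn":0},{"x":0,"y":0,"z":0.5,"turn":0},{"x":0,"y":0,"z":0.3,"turn":0},{"x":0,"y":0,"z":0.15,"turn":0},{"x":0,"y":0,"z":0,"turn":0}]'
```

```text
time: 29.4
tool_pos: [0.5049, 0.0676, 0.07]
tool_rot: [0.0, 1.0, 0.013, -0.001]
contact_force: [-1.9, -0.6, 4.0]
gripper_width: 0.32
grasp_force: 59.8
```

```bash
python3 -m crank '[{"x":0,"y":0,"z":0.1,"turn":0},{"x":0,"y":0,"z":0,"turn":0}]' && python3 -m crank '[{"x":0,"y":0,"z":0,"turn":0},{"x":0,"y":0,"z":0,"turn":0},{"x":0,"y":0,"z":-4,"turn":0},{"x":0,"y":0,"z":-5,"turn":0},{"x":0,"y":0,"z":-4,"turn":0}]' 45 && python3 -m crank '[{"x":0,"y":-4.7,"z":0,"turn":0},{"x":0,"y":-4.7,"z":0,"turn":0},{"x":0,"y":-4.7,"z":0,"turn":0},{"x":0,"y":-4.7,"z":0,"turn":0},{"x":0,"y":-4.7,"z":0,"turn":0}]' > /dev/null && python3 -m crank '[{"x":0.5,"y":-4.7,"z":0,"turn":0},{"x":0,"y":0,"z":2,"turn":0},{"x":0,"y":0,"z":0,"turn":0},{"x":0,"y":0,"z":0,"turn":0}]'
python3 - <<'E'
from h import *
s=manip.state(); print(s['tool_pos']); im,P,m=grab('wrist','w12'); np.savez('w12',im=im,P=P,w=m['world_to_cam'],K=m['mtx']);Z=P[...,2]
M=(np.hypot(P[...,0]-.505,P[...,1]-.349)<.03)&(Z>.046)&(Z<.054); p=P[M]; print(M.sum(),p.mean(0),(p.max(0)+p.min(0))/2,np.ptp(p,0))
v,u=np.mgrid[:400,:640];print(u[M].mean(),v[M].mean())
c,r=cv2.minEnclosingCircle(p[:,:2].astype(np.float32));print(c,r); plan([*c,.025],.028)
E
```

```text
time: 29.6
tool_pos: [0.5051, 0.0676, 0.07]
tool_rot: [0.0, 1.0, 0.013, -0.001]
contact_force: [-5.0, -0.2, 9.5]
gripper_width: 0.316
grasp_force: 60.5
time: 30.1
tool_pos: [0.505, 0.0676, 0.2004]
tool_rot: [-0.0, 1.0, 0.013, 0.0]
contact_force: [0.1, 0.4, 0.2]
gripper_width: 0.45
grasp_force: 0.0
time: 31.0
tool_pos: [0.5018, 0.349, 0.1774]
tool_rot: [0.001, 1.0, 0.013, -0.001]
contact_force: [0.5, 0.2, 0.8]
gripper_width: 0.454
grasp_force: 0.0
[0.50184556 0.34904843 0.17740561]
251 [0.50444891 0.351054   0.05007679] [0.50435499 0.35119965 0.04904722] [0.01599494 0.01608569 0.0057768 ]
313.7051792828685 184.73705179282868
(0.5038397908210754, 0.35107147693634033) 0.008563046343624592
yaw 0.026 turn -0.002 shift cm [ 0.15 -0.21 15.35] tilt -1.0 t 31.05
```

View pics/w12.png

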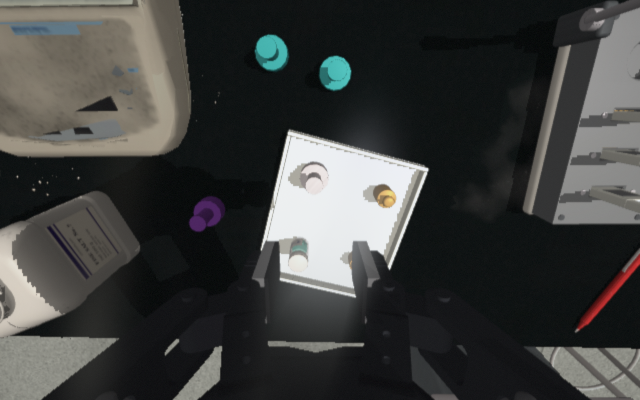

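The cell's knob is at (314,184) over its disc foot at (316,175); vial and weights are well clear. Descend and grip.

```bash
python3 -m crank '[{"x":0.2,"y":-0.2,"z":4,"turn":0},{"x":0,"y":0,"z":4.5,"turn":0},{"x":0,"y":0,"z":4.4,"turn":0},{"x":0,"y":0,"z":2.2,"turn":0},{"x":0,"y":0,"z":0,"turn":0}]' 45 && python3 -m crank '[{"x":0,"y":0,"z":0,"turn":0},{"x":0,"y":0,"z":0,"turn":0},{"x":0,"y":0,"z":0,"turn":0},{"x":0,"y":0,"z":0,"turn":0},{"x":0,"y":0,"z":0,"turn":0}]' 0 && python3 -m crank '[{"x":0,"y":0,"z":-1,"turn":0},{"x":0,"y":0,"z":-4,"turn":0},{"x":0,"y":0,"z":-5,"turn":0},{"x":0,"y":0,"z":-4,"turn":0},{"x":0,"y":0,"z":0,"turn":0}]'
python3 -c "
from h import *
plan([.6215,.0708,.15],.028)"
```

```text
time: 31.55
tool_pos: [0.5021, 0.3492, 0.0239]
tool_rot: [0.002, 1.0, 0.013, -0.003]
contact_force: [-0.2, 0.3, 0.5]
gripper_width: 0.447
grasp_force: 0.0
time: 32.05
tool_pos: [0.5063, 0.3525, 0.0304]
tool_rot: [-0.001, 1.0, 0.013, 0.002]
contact_force: [0.4, -0.7, 6.6]
gripper_width: 0.141
grasp_force: 58.9
time: 32.55
tool_pos: [0.5081, 0.354, 0.1769]
tool_rot: [-0.003, 1.0, 0.014, 0.006]
contact_force: [0.3, 0.1, 0.6]
gripper_width: 0.129
grasp_force: 58.5
yaw 0.027 turn -0.001 shift cm [10.5  28.64  2.64] tilt -0.9999 t 32.55
```

```bash
python3 -m crank '[{"x":0,"y":0,"z":-4,"turn":0},{"x":1,"y":4.6,"z":0,"turn":0},{"x":1,"y":4.6,"z":0,"turn":0},{"x":1,"y":4.6,"z":0,"turn":0},{"x":1,"y":4.6,"z":0,"turn":0}]' >/dev/null && python3 -m crank '[{"x":2,"y":4.6,"z":0,"turn":0},{"x":4,"y":4.6,"z":0,"turn":0},{"x":0.5,"y":1,"z":0,"turn":0},{"x":0,"y":0,"z":0,"turn":0},{"x":0,"y":0,"z":0,"turn":0}]' && python3 -m crank '[{"x":0,"y":0,"z":4,"turn":0},{"x":0,"y":0,"z":3.5,"turn":0},{"x":0,"y":0,"z":0,"turn":0},{"x":0,"y":0,"z":0,"turn":0},{"x":0,"y":0,"z":0,"turn":0}]'
python3 - <<'E'
from h import *
s=manip.state(); print(s['tool_pos']); im,P,m=grab('wrist','w13'); np.savez('w13',im=im,P=P,w=m['world_to_cam'],K=m['mtx']);Z=P[...,2]
v,u=np.mgrid[:400,:640]
tp=np.array(s['tool_pos']); r=np.hypot(P[...,0]-tp[0],P[...,1]-tp[1])
for lo,hi in((.02,.032),(-.006,.002),(-.02,-.008)):
    M=(r<.025)&(Z>tp[2]+lo)&(Z<tp[2]+hi); p=P[M]
    if len(p)>5: print(lo,M.sum(),p.mean(0)-tp,p.min(0)-tp,p.max(0)-tp)
w=(np.hypot(P[...,0]-.6215,P[...,1]-.0708)<.02)&(Z<.041); p=P[w]; print('well',w.sum(),p.mean(0),p.min(0),p.max(0),np.median(Z[w]),u[w].min(),u[w].max(),v[w].min(),v[w].max())
E
```

```text
time: 33.55
tool_pos: [0.6088, 0.0776, 0.207]
tool_rot: [-0.0, 1.0, 0.014, -0.001]
contact_force: [0.1, -0.0, -0.5]
gripper_width: 0.137
grasp_force: 58.7
time: 34.05
tool_pos: [0.6108, 0.0777, 0.1353]
tool_rot: [-0.0, 1.0, 0.014, 0.002]
contact_force: [-0.3, -0.1, -0.1]
gripper_width: 0.134
grasp_force: 58.7
[0.61076376 0.07771286 0.13531352]
0.02 1173 [0.00562681 0.00041163 0.02477686] [-0.01136841 -0.01888282  0.02000106] [0.0116502  0.01982651 0.03195521]
-0.006 150 [ 0.0031475   0.00035572 -0.00194266] [ 0.00044309 -0.00544801 -0.00596518] [0.00454642 0.00612642 0.00196295]
-0.02 630 [ 8.41458561e-03  2.53962345e-05 -1.15578556e-02] [-0.00158346 -0.01501068 -0.01999252] [ 0.01257819  0.01355979 -0.00800011]
well 1135 [0.61855086 0.07040231 0.03091899] [0.60458629 0.05461151 0.0209685 ] [0.63458543 0.08682944 0.04093459] 0.03024191925759251 306 344 169 205
```

View pics/w13.png

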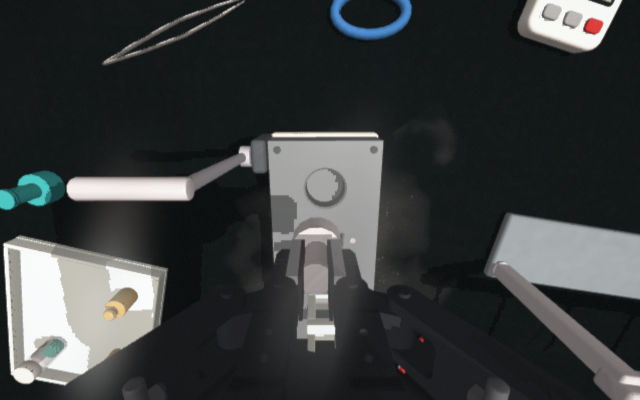

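The held cell (disc front at (317,228)) is next to the well at (325,187). Fit both circles.

```bash
cat > fit.py <<'E'
from h import *
from scipy.optimize import least_squares
import sys
def run(im,P,tp):
    Z=P[...,2]; r=np.hypot(P[...,0]-tp[0],P[...,1]-tp[1])
    for lo,hi in((-.027,-.018),(-.018,-.010),(-.026,-.010)):
        M=(r<.025)&(Z>tp[2]+lo)&(Z<tp[2]+hi); p=P[M]
        if len(p)<20: continue
        q=p[p[:,0]>tp[0]+.005] 
        f=least_squares(lambda c:np.hypot(q[:,0]-c[0],q[:,1]-c[1])-.015,tp[:2],loss='soft_l1',f_scale=.0005); print('disc',lo,len(q),f.x,np.abs(f.fun).mean())
    M=(r<.025); print('z hist',np.round(np.percentile(Z[M&(Z>tp[2]-.04)&(Z<tp[2]-.004)]-tp[2],[1,5,25,50,75,95]),4))
    c=f.x
    W=(np.hypot(P[...,0]-.6215,P[...,1]-.0708)<.02)&(Z>.033-.0015)&(Z<.040); q=P[W]
    g=least_squares(lambda c:np.hypot(q[:,0]-c[0],q[:,1]-c[1])-.01625,[.6215,.0708],loss='soft_l1',f_scale=.0005); print('well',len(q),g.x,np.abs(g.fun).mean())
    d=g.x-c; a=.028; print('shift cm x %.2f y %.2f'%((d@[np.cos(a),np.sin(a)])*100,-(d@[-np.sin(a),np.cos(a)])*100))
if len(sys.argv)>1:
    tp=np.array(manip.state()['tool_pos']); im,P,m=grab('wrist',sys.argv[1]); print(tp)
else:
    z=np.load('w13.npz'); im,P=z['im'],z['P']; tp=np.array([.61076,.07771,.13531])
run(im,P,tp)
E
python3 fit.py
```

```text
disc -0.027 148 [0.6077063  0.07739595] 0.00018310778838934803
disc -0.018 230 [0.60772425 0.07754896] 0.00022051446537554853
disc -0.026 378 [0.60771715 0.07748835] 0.00020653628125030704
z hist [-0.0236 -0.0224 -0.0154 -0.0089 -0.008  -0.0067]
well 159 [0.62140889 0.07084558] 0.0010003144694540789
shift cm x 1.35 y 0.70
```

```bash
python3 -m crank '[{"x":1.35,"y":0.7,"z":0,"turn":0},{"x":0,"y":0,"z":2.5,"turn":0},{"x":0,"y":0,"z":2.5,"turn":0},{"x":0,"y":0,"z":0,"turn":0},{"x":0,"y":0,"z":0,"turn":0}]' && python3 -m crank '[{"x":0,"y":0,"z":0,"turn":0},{"x":0,"y":0,"z":0,"turn":0}]' >/dev/null; python3 fit.py w14
```

```text
time: 34.6
tool_pos: [0.6239, 0.0703, 0.0841]
tool_rot: [-0.0, 1.0, 0.013, 0.001]
contact_force: [-0.3, -0.0, -0.5]
gripper_width: 0.137
grasp_force: 58.7
[0.62470347 0.07029004 0.0849973 ]
disc -0.027 150 [0.62161005 0.0699849 ] 0.00018889349548298137
disc -0.018 228 [0.62165358 0.07011773] 0.00020000526119598732
disc -0.026 378 [0.62163728 0.07006697] 0.00019754456998655813
z hist [-0.04   -0.0398 -0.0197 -0.0102 -0.0081 -0.0068]
well 31 [0.61556134 0.07041651] 0.000701039026595783
shift cm x -0.61 y -0.05
```

```bash
python3 -m crank '[{"x":-0.02,"y":-0.06,"z":0.8,"turn":0},{"x":0,"y":0,"z":0.6,"turn":0},{"x":0,"y":0,"z":0.5,"turn":0},{"x":0,"y":0,"z":0.3,"turn":0},{"x":0,"y":0,"z":0,"turn":0}]'
```

```text
time: 35.35
tool_pos: [0.6227, 0.0708, 0.0597]
tool_rot: [-0.0, 1.0, 0.013, -0.0]
contact_force: [0.8, -0.4, -1.0]
gripper_width: 0.134
grasp_force: 58.7
```

```bash
python3 -m crank '[{"x":0,"y":0,"z":0.2,"turn":0},{"x":0,"y":0,"z":0.2,"turn":0},{"x":0,"y":0,"z":0.15,"turn":0},{"x":0,"y":0,"z":0,"turn":0}]'
```

```text
time: 35.75
tool_pos: [0.6234, 0.0708, 0.0565]
tool_rot: [0.0, 1.0, 0.013, 0.0]
contact_force: [-3.6, 0.6, 5.0]
gripper_width: 0.136
grasp_force: 59.6
```

```bash
python3 -m crank '[{"x":0,"y":0,"z":0.1,"turn":0},{"x":0,"y":0,"z":0,"turn":0}]' && python3 -m crank '[{"x":0,"y":0,"z":0,"turn":0},{"x":0,"y":0,"z":0,"turn":0},{"x":0,"y":0,"z":-3,"turn":0},{"x":0,"y":0,"z":-4,"turn":0},{"x":0,"y":0,"z":-5,"turn":0}]' 38 && python3 -m crank '[{"x":0,"y":0,"z":-5,"turn":0},{"x":-4,"y":0,"z":-4,"turn":0},{"x":0,"y":0,"z":0,"turn":-0.145},{"x":0,"y":0,"z":0,"turn":-0.145},{"x":0,"y":0,"z":0,"turn":-0.145}]'
python3 - <<'E'
from h import *
im,P,m=grab('top','t15');Z=P[...,2];v,u=np.mgrid[:400,:640]
# cell knob top
M=(np.hypot(P[...,0]-.6215,P[...,1]-.0708)<.012)&(Z>.05)&(Z<.12); print('cell',M.sum(),P[M].mean(0) if M.any() else '',np.percentile(Z[M],90) if M.any() else '')
for x,y in((.5035,.0675),(.5397,.0685),(.5757,.0695)):
    M=(abs(P[...,0]-x)<.01)&(abs(P[...,1]-y)<.014)&(Z>.09)&(Z<.14); print('cart',M.sum(),np.median(Z[M]) if M.any() else '')
E
```

```text
time: 35.95
tool_pos: [0.6236, 0.0708, 0.0564]
tool_rot: [0.0, 1.0, 0.013, 0.0]
contact_force: [-5.1, -0.9, 8.7]
gripper_width: 0.134
grasp_force: 59.9
time: 36.45
tool_pos: [0.6212, 0.0708, 0.1723]
tool_rot: [-0.0, 1.0, 0.013, -0.003]
contact_force: [1.5, -0.8, -0.0]
gripper_width: 0.375
grasp_force: 0.0
time: 36.95
tool_pos: [0.5876, 0.0699, 0.2598]
tool_rot: [0.0, 0.973, 0.232, 0.0]
contact_force: [-0.3, 0.0, 0.7]
gripper_width: 0.381
grasp_force: 0.0
cell 0  
cart 0 
cart 31 0.11126679320661059
cart 34 0.11177377382152748
```

```bash
python3 -m crank '[{"x":0,"y":0,"z":0,"turn":-0.145},{"x":0,"y":0,"z":0,"turn":-0.145},{"x":0,"y":0,"z":0,"turn":-0.145},{"x":0,"y":0,"z":0,"turn":-0.145},{"x":0,"y":0,"z":0,"turn":-0.145}]' 50 >/dev/null && python3 -m crank '[{"x":0,"y":0,"z":0,"turn":-0.145},{"x":0,"y":0,"z":0,"turn":-0.145},{"x":0,"y":0,"z":0,"turn":-0.124},{"x":0,"y":0,"z":0,"turn":0}]'
python3 - <<'E'
from h import *
plan([.6526,.1583,.1505],1.601)
im,P,m=grab('top','t16');Z=P[...,2]; M=(abs(P[...,0]-.652)<.03)&(abs(P[...,1]-.157)<.018)&(Z>.12)&(Z<.19); print('handle',M.sum(),P[M].mean(0) if M.any() else '')
im,P,m=grab('scene','s16');Z=P[...,2]; M=(abs(P[...,0]-.652)<.03)&(abs(P[...,1]-.157)<.018)&(Z>.12)&(Z<.19); print('handle',M.sum(),P[M].mean(0) if M.any() else '')
E
```

```text
time: 37.9
tool_pos: [0.5876, 0.0699, 0.2589]
tool_rot: [-0.0, 0.697, 0.717, -0.0]
contact_force: [0.6, -0.2, 0.7]
gripper_width: 0.496
grasp_force: 0.0
yaw 1.599 turn -0.002 shift cm [ 8.64  6.77 10.84] tilt -1.0 t 37.9
handle 1 [0.64768235 0.17437695 0.16241737]
handle 40 [0.65315294 0.15462234 0.15858132]
```

View pics/s16.png

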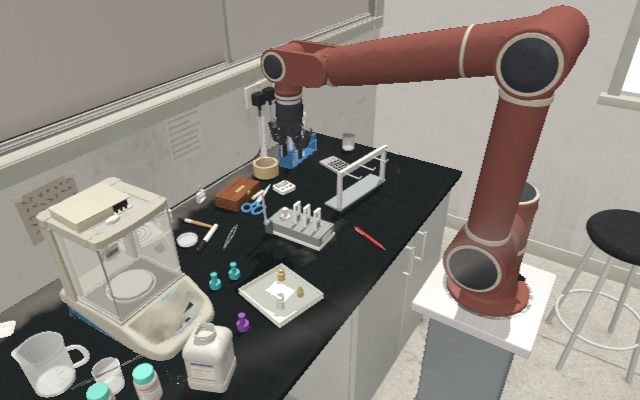

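The scene shows three cartridges and the cell in the dock, with the lever upright at (266,210). Grip the handle.

```bash
python3 -m crank '[{"x":4.3,"y":3.4,"z":0,"turn":0},{"x":4.3,"y":3.37,"z":0,"turn":0},{"x":0,"y":0,"z":3,"turn":0},{"x":0,"y":0,"z":0,"turn":0},{"x":0,"y":0,"z":0,"turn":0}]' 50 && python3 -m crank '[{"x":0,"y":0,"z":4,"turn":0},{"x":0,"y":0,"z":4.2,"turn":0},{"x":0,"y":0,"z":0,"turn":0},{"x":0,"y":0,"z":0,"turn":0}]' && python3 -m crank '[{"x":0,"y":0,"z":0,"turn":0},{"x":0,"y":0,"z":0,"turn":0},{"x":0,"y":0,"z":0,"turn":0},{"x":0,"y":0,"z":0,"turn":0},{"x":0,"y":0,"z":0,"turn":0}]' 0
python3 -c "
from h import *
a=.028;p0=None
for th in (1.62,1.5,1.38,1.26,1.14,1.02,.9,.78,.66,.54,.42,.3,.18,.06,0):
    p=np.array([-.11*np.cos(th),.11*np.sin(th)])
    if p0 is not None: print(th,np.round((p-p0)*100,2)*[1,-1])
    p0=p
"
```

```text
time: 38.5
tool_pos: [0.6464, 0.15, 0.2283]
tool_rot: [-0.001, 0.697, 0.717, -0.001]
contact_force: [0.4, 0.9, 1.2]
gripper_width: 0.503
grasp_force: 0.0
time: 38.9
tool_pos: [0.6471, 0.1496, 0.1485]
tool_rot: [-0.0, 0.697, 0.717, -0.0]
contact_force: [0.4, 1.1, 0.8]
gripper_width: 0.498
grasp_force: 0.0
time: 39.4
tool_pos: [0.6491, 0.1504, 0.1513]
tool_rot: [0.002, 0.696, 0.718, 0.002]
contact_force: [-0.3, -1.3, 6.7]
gripper_width: 0.086
grasp_force: 58.8
1.5 [-1.32  0.01]
1.38 [-1.31  0.17]
1.26 [-1.28  0.33]
1.14 [-1.23  0.48]
1.02 [-1.16  0.62]
0.9 [-1.08  0.76]
0.78 [-0.98  0.88]
0.66 [-0.87  0.99]
0.54 [-0.74  1.09]
0.42 [-0.61  1.17]
0.3 [-0.46  1.23]
0.18 [-0.31  1.28]
0.06 [-0.16  1.31]
0 [-0.02  0.66]
```

```bash
python3 -m crank '[{"x":0,"y":-1.2,"z":0.05,"turn":0},{"x":0,"y":-1.31,"z":0.17,"turn":0},{"x":0,"y":-1.28,"z":0.33,"turn":0},{"x":0,"y":-1.23,"z":0.48,"turn":0},{"x":0,"y":-1.16,"z":0.62,"turn":0}]' && python3 -m crank '[{"x":0,"y":-1.08,"z":0.76,"turn":0},{"x":0,"y":-0.98,"z":0.88,"turn":0},{"x":0,"y":-0.87,"z":0.99,"turn":0},{"x":0,"y":-0.74,"z":1.09,"turn":0},{"x":0,"y":-0.61,"z":1.17,"turn":0}]' && python3 -m crank '[{"x":0,"y":-0.46,"z":1.23,"turn":0},{"x":0,"y":-0.31,"z":1.28,"turn":0},{"x":0,"y":-0.1,"z":1.2,"turn":0},{"x":0,"y":0,"z":0,"turn":0},{"x":0,"y":0,"z":0,"turn":0}]'
```

```text
time: 39.9
tool_pos: [0.5877, 0.1485, 0.135]
tool_rot: [0.003, 0.696, 0.718, 0.003]
contact_force: [-5.1, -0.5, 13.2]
gripper_width: 0.087
grasp_force: 60.6
time: 40.4
tool_pos: [0.5435, 0.1471, 0.0816]
tool_rot: [0.001, 0.696, 0.718, 0.001]
contact_force: [10.5, 0.7, -1.3]
gripper_width: 0.086
grasp_force: 58.6
time: 40.9
tool_pos: [0.537, 0.1489, 0.0456]
tool_rot: [0.001, 0.697, 0.717, 0.005]
contact_force: [9.8, 7.4, -0.9]
gripper_width: 0.082
grasp_force: 60.3
```

```bash
python3 -m crank '[{"x":0,"y":0.2,"z":0.3,"turn":0},{"x":0,"y":0,"z":0.2,"turn":0},{"x":0,"y":0,"z":0,"turn":0},{"x":0,"y":0,"z":0,"turn":0}]'
```

```text
time: 41.3
tool_pos: [0.5373, 0.149, 0.0441]
tool_rot: [-0.001, 0.697, 0.717, 0.002]
contact_force: [-8.7, 4.2, 25.7]
gripper_width: 0.081
grasp_force: 63.0
```

Stop reached (25 N upward). Release, lift away and verify everything.

```bash
python3 -m crank '[{"x":0,"y":0,"z":-0.4,"turn":0},{"x":0,"y":0,"z":0,"turn":0}]' >/dev/null; python3 -m crank '[{"x":0,"y":0,"z":0,"turn":0},{"x":0,"y":0,"z":0,"turn":0},{"x":0,"y":0,"z":0,"turn":0},{"x":0,"y":0,"z":-3,"turn":0},{"x":0,"y":0,"z":-4,"turn":0}]' 50 && python3 -m crank '[{"x":0,"y":0,"z":-4,"turn":0},{"x":0,"y":0,"z":-4,"turn":0},{"x":4.5,"y":-1,"z":0,"turn":0},{"x":4.5,"y":-2,"z":0,"turn":0},{"x":4.5,"y":-2,"z":0,"turn":0}]' >/dev/null && python3 -m crank '[{"x":4.5,"y":-2,"z":0,"turn":0},{"x":4.5,"y":-2,"z":0,"turn":0},{"x":4,"y":0,"z":0,"turn":0},{"x":0,"y":0,"z":0,"turn":0},{"x":0,"y":0,"z":0,"turn":0}]'
python3 - <<'E'
from h import *
im,P,m=grab('top','t20');Z=P[...,2];v,u=np.mgrid[:400,:640]
def rep(n,M): print(n,M.sum(),np.round(np.median(P[M],0),4) if M.any() else '')
rep('cell',(np.hypot(P[...,0]-.6215,P[...,1]-.0708)<.010)&(Z>.06))
for x,y in((.5035,.0675),(.5397,.0685),(.5757,.0695)): rep('cart',(abs(P[...,0]-x)<.006)&(abs(P[...,1]-y)<.014)&(Z>.09)&(Z<.14))
rep('handle',(abs(P[...,0]-.5375)<.008)&(P[...,1]>.14)&(P[...,1]<.172)&(Z>.03))
M=(u>195)&(u<262)&(v>195)&(v<262)&(Z>.025)&(Z<.06)
n,l,s,c=cv2.connectedComponentsWithStats(M.astype(np.uint8))
for i in range(1,n): print(s[i],np.round(P[l==i].mean(0),3))
cv2.imwrite('pics/t20c.png',cv2.resize(im[140:270,180:340],(800,600),interpolation=cv2.INTER_CUBIC)[...,::-1])
E
```

```text
time: 42.0
tool_pos: [0.5326, 0.1462, 0.1106]
tool_rot: [-0.003, 0.697, 0.718, -0.004]
contact_force: [0.7, 0.4, 0.7]
gripper_width: 0.503
grasp_force: 0.0
time: 43.0
tool_pos: [0.4372, 0.4091, 0.1926]
tool_rot: [-0.0, 0.696, 0.718, -0.001]
contact_force: [-0.0, -0.1, 0.8]
gripper_width: 0.501
grasp_force: 0.0
cell 30 [0.622  0.0687 0.0759]
cart 34 [0.5028 0.0653 0.1094]
cart 31 [0.5402 0.0682 0.1108]
cart 34 [0.5751 0.0712 0.1106]
handle 37 [0.5368 0.153  0.0529]
[238 216   7   7  38] [0.486 0.273 0.031]
[204 239  10   7  58] [0.42  0.362 0.044]
[231 246   3   3   9] [0.406 0.298 0.033]
[235 247   1   1   1] [0.406 0.291 0.025]
```

View pics/t20c.png

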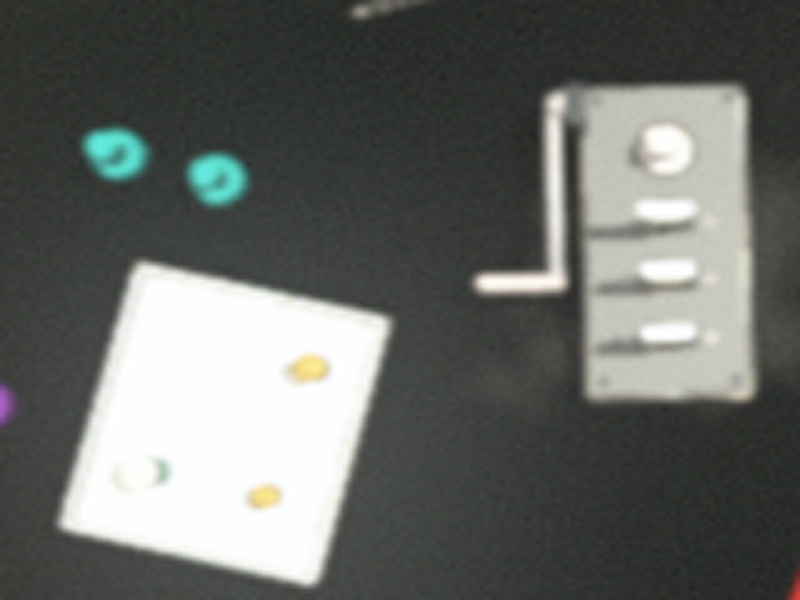

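Everything is in place: cartridge tops read about 0.111, the cell top about 0.076, and the lever is level. The other three tray items have not moved.

```bash
python3 -c "
from plant import manip
print(manip.job_done())"
```

```text
the job is handed in; nothing more can be done
None
```

The job is done and handed in at about 43 s: the lever was opened first, all three cartridges stand home in their own slots, the reference cell is home in the well, the lever is shut, and the other tray items are untouched.

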